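# Pack away the rice-mould set

### The arm

A 6-joint arm with a two-finger parallel gripper is mounted at the origin on the work surface. World frame = base frame: x ahead of the robot, y to its left, z up, the work surface at z = 0. Lengths are in m, angles in rad, forces in N, time in s.
With the tool pointing down it reaches from about 0.375 to 0.975 m from the base axis. Payload 3.8 kg.
Tool frame: the origin (TCP) lies midway between the tips of the shut fingers; the grasp point (between the pads) lies bot.tcp_to_grasp behind it (bot.tcp_to_grasp is the distance from the TCP to the grasp point, in m); z points along the fingers, y is the line along which they close (so a half turn about z gives the same grasp; the last joint's range is limited). The gripper opens to 85 mm and grips with 20 to 120 N. Pads are 22 mm wide; open, the fingers measure 114 mm over their backs; the gripper's body (76 mm by 85 mm) begins 54 mm behind the grasp point. The pads swing forward as they close: fully open they stand 13 mm farther back than shut.
Start: joints at [-0.037, 0.264, 1.604, -0, 1.274, -0.037], TCP at [0.675, -0, 0.231] pointing down, gripper open.
Joint ranges: [-2.63, 2.63], [-0.94, 2.18], [0.31, 2.57], [-1.31, 4.45], [0, 2.66], [-2.55, 2.55]. Speed limits (rad/s): [2.57, 2.57, 3.14, 3.14, 3.14, 3.14].

### API

Orientations are given as [roll, pitch, yaw] about the fixed x, y, z axes, in that order (R = Rz(yaw) Ry(pitch) Rx(roll)).
In Python, from cell import bot, cams gives the robot as it stands.
- The arm moves only by the shell command python3 -m pendant 'ROWS'. ROWS is a JSON object of lists of equal length, an entry for each row: "offset": the shift along the tool's x, y, z each as a share of 150 mm, from -1 to 1, a list of three; "twist": the turn, a rotation vector about the tool's x, y, z each as a share of 120 degrees, from -1 to 1, a list of three; "gripper": the opening, from -1 (shut) to 1 (fully open). A call has 1 to 12 rows; each row is the pose to reach, as a shift and turn from the pose commanded when the call began, along the tool's axes at that moment; what a row does not reach only later rows make up. A row lasts 1/12 s, in which the tool goes at most 41.7 mm and 7.16 degrees, less where a joint would pass 70% of its speed; a pose out of reach is approached as far as the arm can. A call with a number of a shift or a turn outside -1 to 1 is refused whole. A call with a gripper value outside its range is refused whole. The fingers move at their own pace and stop on an object; the grip force is fixed at half the most. Time passes only in rows, so rows that repeat a pose let the fingers close. It gives the time, the measured TCP pose, the force, the opening and the grip force at its end, in the units of the state.
- bot.get_obs(): the state, without advancing time (a new reading comes with each control period).
- cams.camera(name): name is "scene" or "side" or "wrist"; returns the picture (420x560x3 uint8, red, green, blue); there is no depth.
- cams.camera_params(name): a dict with "mtx" (3x3 intrinsics, pixels), "R" (3x3) and "t" (3): a world point X has camera coordinates R X + t; the wrist camera has in their place "mount" (4x4, takes a point from camera to tool coordinates, whose origin is the TCP and whose axes are the flange's). Camera axes: x right, y down, z forward; pixel columns grow to the right and rows downward; lengths in m; the calibration is good to about 2 mm. A picture is of the moment at which its call begins: read the wrist's pose just before it. camera_params takes no time and is no camera call.
- bot.sign_off(): hands the job in; it is judged then, once.
The state is a dict: "t": time; "joint_positions": joint angles; "qvel": joint speeds; "effort": joint torques, N m; "eef_pos": TCP position; "eef_rot": TCP orientation; "wrist_force": force on the tool from outside, world axes, zero at the start; "moment": the same for the moment, N m; "finger_gap": finger opening in m; "finger_force": force on a finger pad.
Only numpy, scipy, OpenCV 4.12 (cv2) and the standard library are available. Lean on these libraries where they do the work, as an engineer would, in place of code of your own. Each camera call takes 0.05 s, during which the arm holds its last target. There are 200 camera calls.

### The job

Put the rice-mould set away: clear the red pot-holder ring off the wooden tray into the steel bowl, then set every rice mould fully down, handle up, in the tray pocket of its own shape, and push the wooden stick down past the orange sprung jaws of the white clip stand until it sits home in both forks, about centred, with the jaws closed over it. Leave the bowl upright and do not shove or knock over the tin, jar or bottle standing around.

Things in the scene. Friction and masses are not known exactly. Their poses are not given: they have to be found in the camera images.
- mould_round: Pale blue plastic rice mould, disc 56 mm across, 16 mm thick, with a green bar handle on top centre: 36 mm along x, 14 mm across y, from 16 to 40 mm above its underside. 90 g. Origin: centre of the underside, z up. Handle up on the table at the start. Absent (None) in some starts.
- nest_round: Tray pocket for the round mould: a pale fence of that outline round a black floor, fixed in the tray. Origin: middle of the pocket, 2 mm below the floor it stands on; fence top 12 mm above the origin. Outline as the mould's plus 2.5 mm on every side; with x axes along one another the mould fits, and it fits at any turn.
- mould_square: Pale blue plastic rice mould, square 50 x 50 mm, 16 mm thick, with a green bar handle on top centre: 36 mm along x, 14 mm across y, from 16 to 40 mm above its underside. 90 g. Origin: centre of the underside, z up. Handle up on the table at the start. Absent (None) in some starts.
- nest_square: Tray pocket for the square mould: a pale fence of that outline round a black floor, fixed in the tray. Origin: middle of the pocket, 2 mm below the floor it stands on; fence top 12 mm above the origin. Outline as the mould's plus 2.5 mm on every side; with x axes along one another the mould fits, and it fits every quarter turn.
- mould_triangle: Pale blue plastic rice mould, equal-sided triangle with blunted corners; its sides lie 20 mm from the centre, its corners 36 mm, one corner along +x, 16 mm thick, with a green bar handle on top centre: 36 mm along x, 14 mm across y, from 16 to 40 mm above its underside. 90 g. Origin: centre of the underside, z up. Handle up on the table at the start. Absent (None) in some starts.
- nest_triangle: Tray pocket for the triangle mould: a pale fence of that outline round a black floor, fixed in the tray. Origin: middle of the pocket, 2 mm below the floor it stands on; fence top 12 mm above the origin. Outline as the mould's plus 2.5 mm on every side; with x axes along one another the mould fits, and it fits every third of a turn.
- mould_hexagon: Pale blue plastic rice mould, regular hexagon 50 mm across flats, flats square to x, 16 mm thick, with a green bar handle on top centre: 36 mm along x, 14 mm across y, from 16 to 40 mm above its underside. 90 g. Origin: centre of the underside, z up. Handle up on the table at the start. Absent (None) in some starts.
- nest_hexagon: Tray pocket for the hexagon mould: a pale fence of that outline round a black floor, fixed in the tray. Origin: middle of the pocket, 2 mm below the floor it stands on; fence top 12 mm above the origin. Outline as the mould's plus 2.5 mm on every side; with x axes along one another the mould fits, and it fits every sixth of a turn.
- mould_oblong: Pale blue plastic rice mould, oblong 66 mm along x by 34 mm along y, 16 mm thick, with a green bar handle on top centre: 36 mm along x, 14 mm across y, from 16 to 40 mm above its underside. 90 g. Origin: centre of the underside, z up. Handle up on the table at the start. Absent (None) in some starts.
- nest_oblong: Tray pocket for the oblong mould: a pale fence of that outline round a black floor, fixed in the tray. Origin: middle of the pocket, 2 mm below the floor it stands on; fence top 12 mm above the origin. Outline as the mould's plus 2.5 mm on every side; with x axes along one another the mould fits, and it fits every half turn.
- mould_plus: Pale blue plastic rice mould, plus sign of two crossed bars 60 x 24 mm along x and y, 16 mm thick, with a green bar handle on top centre: 36 mm along x, 14 mm across y, from 16 to 40 mm above its underside. 90 g. Origin: centre of the underside, z up. Handle up on the table at the start. Absent (None) in some starts.
- nest_plus: Tray pocket for the plus mould: a pale fence of that outline round a black floor, fixed in the tray. Origin: middle of the pocket, 2 mm below the floor it stands on; fence top 12 mm above the origin. Outline as the mould's plus 2.5 mm on every side; with x axes along one another the mould fits, and it fits every quarter turn.
- tray: Fixed brown wooden tray, 184 mm along x by 268 mm along y, with six pockets in a grid of 2 (x) by 3 (y), pitch 84 mm; which pocket is in which cell varies. Origin: centre of its underside on the table; pocket origins are 6 mm above that, the rims and ribs 18 mm.
- ring: Red silicone pot-holder ring, 96 mm outside, 68 mm hole, 12 mm high, so the rim is a band 14 mm wide to pinch across. 60 g. Origin: centre of its underside, z its axis. Lies flat on top of the tray's fences at the start.
- bowl: Loose stainless steel bowl, 160 mm across the rim, 60 mm high, 450 g, foot 72 mm across. Origin: centre of its underside.
- stick: Wooden stick, a round rod 18 mm thick and 180 mm long along its x axis, with a square grip block in the middle (50 mm long, 22 x 22 mm). 60 g. Lies on the table on the grip block, so its axis is 11 mm up. Origin: 11 mm below mid-length on the underside of the block as built (it may lie on another flat later).
- stick_mid (a point): Point on the stick's axis at mid-length; x along the stick.
- clip: Fixed white clip stand: base 160 (x) by 56 (y) by 8 mm, two forks at x = -60 and +60 mm, each 14 mm long in x; nothing but base between them. Fork slots run along x, open at the top, 26 mm wide (faces at y = -14 and +12 mm), with a V saddle below. Jaw prongs (+y) 60 mm high; plain prongs (-y) end in an outward flare 64 mm high. Origin: centre of the underside.
- clip_seat (a point): Where the middle of the stick's axis lies when seated: midway between the forks, 1 mm to -y of the stand's middle, 34 mm above its underside; x along the seated stick (either end first).
- jaw_a (a joint): Sprung orange jaw of the fork at x = -60 mm, hinged on the +y prong 54.5 mm above the underside (rad). 0: level, closing the mouth from y = +11.5 to -1.5 mm. A stick pressed straight down swings it down (to about 1.5); once the stick is on the saddle the jaw springs back to 0 above it and locks it in. Both jaws together take 5 to 10 N.
- jaw_b (a joint): The same jaw on the fork at x = +60 mm.
- spice_tin: Small spice tin, 44 mm across, 55 mm high, among the moulds; not to be disturbed. Origin: centre of the underside.
- glass_jar: Glass storage jar with a steel twist cap, 90 mm across, 120 mm high; a bystander.
- sauce_bottle: Amber sauce bottle, 56 mm across, 150 mm high; a bystander.

How it is judged:
By the outcome, as a careful person would: the job done as asked, in the order asked, and still so for the second after the job is handed in, with the robot touching nothing.
Of mould_round, mould_square, mould_triangle, mould_hexagon, mould_oblong, mould_plus only 4 to 6 are there at a start; the rules pass over those that are not, and their reading is None.
At some moment in a run one of mould_round, mould_square, mould_triangle, mould_hexagon, mould_oblong, mould_plus, ring may be knocked a few centimetres aside while the robot is not near it.
It also fails if it takes over 210 s, if anything falls off the work surface, if the arm or the gripper's body presses on something with over 40 N, if the wrist force passes 120 N, or if a joint passes its speed limit or range.

## Working session

There is one attempt and no reset: what is moved stays moved. The work goes in short steps, Python scripts to look and compute and a shell command to move; the robot and the scene stay as the last step left them, time stands still between calls to the robot, and variables do not carry over. Pictures are saved under pics/ and viewed, at most 14 in all, crops included, and the job is handed in when it is done.

```bash
ls; mkdir -p pics; python3 - <<'E'
from cell import bot,cams
import cv2
print(bot.get_obs(), bot.tcp_to_grasp)
for n in ["scene","side","wrist"]:
    im=cams.camera(n); cv2.imwrite(f"pics/{n}0.png",im[:,:,::-1]); p=cams.camera_params(n); print(n,{k:v.round(4).tolist() for k,v in p.items()})
a=cv2.imread("pics/scene0.png");b=cv2.imread("pics/side0.png")
E
```

```text
pics
{'t': 0.0, 'joint_positions': array([-3.68867783e-02,  2.64752677e-01,  1.60536862e+00, -1.73499450e-06,
        1.27367428e+00, -3.69053798e-02]), 'qvel': array([ 0.00100984, -0.00045442, -0.00030799,  0.0006134 ,  0.00086233,
       -0.00029575]), 'effort': array([ 6.10465631e-04, -5.15121067e+01, -3.67308676e+01, -4.07824507e-05,
        1.31324201e-02,  1.46811578e-05]), 'eef_pos': array([6.74280786e-01, 3.30397060e-05, 2.29965230e-01]), 'eef_rot': array([-3.13939117e+00, -7.96245439e-05,  1.57081535e+00]), 'wrist_force': array([ 0.52309765,  0.13824131, -0.98707774]), 'moment': array([-0.00790227,  0.0457298 , -0.01017995]), 'finger_force': 0.0, 'finger_gap': 0.08586318424152227} 0.0187
scene {'mtx': [[382.0732, 0.0, 277.8796], [0.0, 382.0732, 215.4037], [0.0, 0.0, 1.0]], 'R': [[-0.8641, 0.503, -0.0173], [0.3582, 0.5906, -0.7231], [-0.3535, -0.6311, -0.6905]], 't': [0.478, -0.184, 1.3698]}
side {'mtx': [[475.3866, 0.0, 277.7156], [0.0, 475.3866, 201.4751], [0.0, 0.0, 1.0]], 'R': [[0.9562, -0.2926, -0.0108], [-0.1751, -0.5418, -0.822], [0.2346, 0.7879, -0.5693]], 't': [-0.539, 0.1752, 1.2459]}
wrist {'mtx': [[294.3158, 0.0, 279.6288], [0.0, 294.3158, 212.0755], [0.0, 0.0, 1.0]], 'mount': [[-0.0007, -0.9606, -0.2781, 0.0712], [1.0, -0.0007, 0.0, -0.0004], [-0.0002, -0.2781, 0.9606, -0.1423], [0.0, 0.0, 0.0, 1.0]]}
```

View pics/scene0.png

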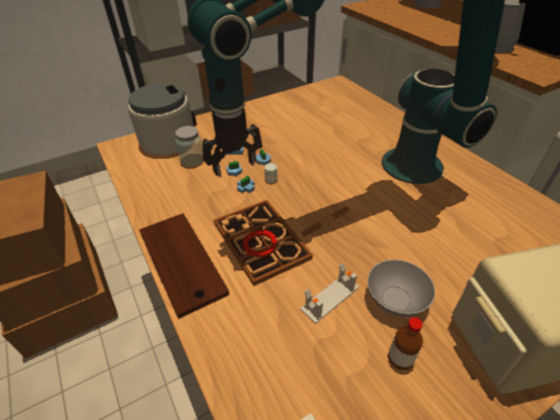

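View pics/side0.png

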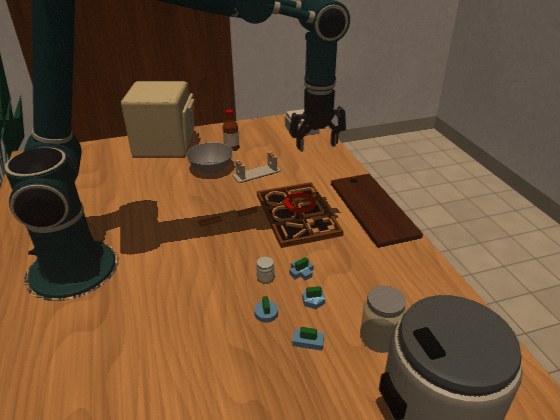

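View pics/wrist0.png

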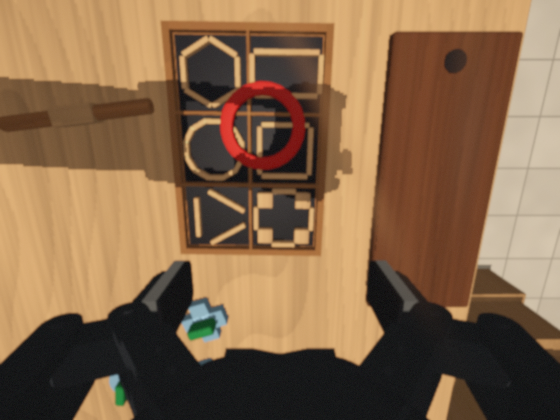

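The wrist view shows the tray with hexagon, round and triangle pockets in the left column (centres near (210,72), (215,150), (215,215)) and oblong, square and plus in the right. The red ring is at (263,126), the stick at (75,113) and a plus mould at (205,318). The scene and side views show the bowl near (400,285) and (210,158), the clip at (330,297) and (257,170), and four moulds beside the tin.

```bash
cat > h.py <<'E'
import numpy as np, cv2
from cell import bot, cams
from scipy.spatial.transform import Rotation as Ro
def pose():
    o=bot.get_obs(); return Ro.from_euler('xyz',o['eef_rot']).as_matrix(), np.array(o['eef_pos'])
def cam(n):
    """K, camera-to-world R, camera centre"""
    p=cams.camera_params(n); K=p['mtx']
    if n=='wrist':
        R,t=pose(); M=p['mount']; return K,R@M[:3,:3],R@M[:3,3]+t
    return K,p['R'].T,-p['R'].T@p['t']
def plane(c,px,z):
    K,R,C=c; px=np.atleast_2d(px).astype(float)
    d=(R@np.linalg.inv(K)@np.c_[px,np.ones(len(px))].T).T
    return (C+d*((z-C[2])/d[:,2])[:,None])[:,:2]
def proj(c,X):
    K,R,C=c; q=K@(R.T@(np.asarray(X)-C)); return q[:2]/q[2]
def tri(c1,p1,c2,p2):
    A=[];b=[]
    for (K,R,C),p in((c1,p1),(c2,p2)):
        d=R@np.linalg.inv(K)@np.r_[p,1.]; d/=np.linalg.norm(d); P=np.eye(3)-np.outer(d,d); A.append(P); b.append(P@C)
    return np.linalg.lstsq(np.vstack(A),np.hstack(b),rcond=None)[0]
def shot(n,name):
    c=cam(n); im=cams.camera(n)[:,:,::-1].copy(); cv2.imwrite(f'pics/{name}.png',im); return c,im
def mask(im,col):
    h,s,v=cv2.split(cv2.cvtColor(im,cv2.COLOR_BGR2HSV)); h=h.astype(int)
    m={'red':((h<6)|(h>174))&(s>170)&(v>80),'green':(h>45)&(h<80)&(s>120)&(v>30),
       'blue':(h>90)&(h<115)&(s>70)&(v>70),'orange':(h>5)&(h<16)&(s>190)&(v>140)}[col]
    return m.astype(np.uint8)*255
def blobs(m,amin=30):
    return sorted([c for c in cv2.findContours(m,cv2.RETR_EXTERNAL,cv2.CHAIN_APPROX_NONE)[0] if cv2.contourArea(c)>amin],key=cv2.contourArea,reverse=True)
def circ(P):
    s=np.linalg.lstsq(np.c_[2*P,np.ones(len(P))],(P**2).sum(1),rcond=None)[0]; return s[:2],np.sqrt(s[2]+s[:2]@s[:2])
def go(x,y,z,yaw):
    """print offset/twist shares to a tool-down pose, tool yaw in degrees (tool x direction in the world), mod 180 nearest"""
    R,t=pose(); cur=np.degrees(np.arctan2(R[1,0],R[0,0])); yaw=cur+((yaw-cur+90)%180-90)
    off=R.T@(np.array([x,y,z])-t)/.15
    tw=np.degrees((Ro.from_matrix(R).inv()*Ro.from_euler('xyz',[180,0,yaw],degrees=True)).as_rotvec())/120
    print('go off',off.round(3).tolist(),'tw',tw.round(3).tolist(),'dyaw %.1f'%(yaw-cur),'q6 %.2f'%bot.get_obs()['joint_positions'][5])
def moulds(c,im):
    """handle centre (top at z .040) and direction for each green blob with its blue surround (top z .016)"""
    out=[]
    for g in blobs(mask(im,'green'),40):
        P=plane(c,g.reshape(-1,2),.040).astype(np.float32); (r,wh,a)=cv2.minAreaRect(P*1000)
        if wh[0]<wh[1]: a+=90
        out.append((np.array(r)/1000,a,sorted(wh),g))
    return out
E
python3 - <<'E'
from h import *
c=cam('wrist'); im=cv2.imread('pics/wrist0.png')
k=blobs(mask(im,'red'))[0]; print('ring',circ(plane(c,k.reshape(-1,2),.030)))
print('tray corners',plane(c,[(165,23),(332,24),(321,254),(182,254)],.018).round(3).tolist())
print('stick',plane(c,[(0,122),(153,106),(72,115)],.011).round(3).tolist())
for n in('scene','side'):
    cc=cam(n); i2=cv2.imread(f'pics/{n}0.png')
    for r,a,wh,g in moulds(cc,i2): print(n,'mould',r.round(3),round(a),np.round(wh))
    for k in blobs(mask(i2,'orange'),4): print(n,'orange',k.reshape(-1,2).mean(0),plane(cc,[k.reshape(-1,2).mean(0)],.054).round(3))
    for k in blobs(mask(i2,'red'),20): print(n,'red',k.reshape(-1,2).mean(0),circ(plane(cc,k.reshape(-1,2),.03)))
S,D=cam('scene'),cam('side')
print('bowl',plane(S,[(400,285),(368,285),(433,287)],.06).round(3).tolist(),plane(D,[(210,156),(187,156),(233,156)],.06).round(3).tolist())
print('clip base',plane(S,[(303,312),(318,320),(358,288),(340,277)],.008).round(3).tolist())
print('tin',plane(S,[(271,167)],.055),plane(D,[(265,262)],.055),'jar',plane(D,[(387,300)],.12),'bottle',plane(S,[(415,325)],.15))
E
```

```text
ring (array([0.65435376, 0.07134368]), np.float64(0.047024920722167976))
tray corners [[0.553, 0.177], [0.729, 0.176], [0.728, -0.088], [0.546, -0.088]]
stick [[0.345, 0.077], [0.527, 0.095], [0.431, 0.085]]
scene orange [348.6 272.5] [[0.523 0.302]]
scene orange [314.77777778 300.        ] [[0.641 0.326]]
scene red [259.95348837 242.36046512] (array([0.65551324, 0.07737963]), np.float64(0.04710471630578191))
scene red [414.61904762 324.38095238] (array([0.47101821, 0.48485429]), np.float64(0.016521636654129142))
side mould [ 0.505 -0.417] 152 [28. 34.]
side mould [ 0.558 -0.308] 72 [32. 32.]
side mould [ 0.563 -0.206] 18 [27. 43.]
side mould [ 0.44  -0.313] 78 [12. 50.]
side red [288.43333333 203.13333333] (array([0.62531205, 0.06953265]), np.float64(0.02172187173487767))
bowl [[0.444, 0.399], [0.51, 0.36], [0.381, 0.444]] [[0.439, 0.375], [0.365, 0.399], [0.513, 0.35]]
clip base [[0.666, 0.315], [0.647, 0.352], [0.507, 0.328], [0.525, 0.277]]
tin [[ 0.4726416  -0.18230711]] [[ 0.47336798 -0.18955533]] jar [[ 0.66353267 -0.44813821]] bottle [[0.54692904 0.52398811]]
```

```bash
python3 -c "
from h import *
go(.6133,.0713,.07,90);go(.6133,.0713,.0205,90)"
```

```text
go off [0.475, -0.406, 1.069] tw [-0.001, -0.0, 0.0] dyaw -0.0 q6 -0.04
go off [0.475, -0.405, 1.399] tw [-0.001, -0.0, 0.0] dyaw -0.0 q6 -0.04
```

```bash
python3 -m pendant '{"offset":[[0.2,-0.2,0.3],[0.475,-0.405,0.5],[0.475,-0.405,0.7],[0.475,-0.405,0.9],[0.475,-0.405,1],[0.475,-0.405,1],[0.475,-0.405,1],[0.475,-0.405,1]],"twist":[[0,0,0],[0,0,0],[0,0,0],[0,0,0],[0,0,0],[0,0,0],[0,0,0],[0,0,0]],"gripper":[-0.1,-0.1,-0.1,-0.1,-0.1,-0.1,-0.1,-0.1]}'
python3 - <<'E'
from h import *
c,im=shot('wrist','w1')
k=blobs(mask(im,'red'))[0]; print(k.reshape(-1,2).min(0),k.reshape(-1,2).max(0))
P=plane(c,k.reshape(-1,2),.030); h=cv2.convexHull((P*1000).astype(np.float32)).reshape(-1,2)/1000
C,r=circ(h); print(C,r); go(C[0]-.041,C[1],.0205,90); print(bot.get_obs()['finger_gap'])
E
```

```text
t: 0.82
eef_pos: [0.6159, 0.0711, 0.083]
eef_rot: [3.139, -0.0, 1.571]
wrist_force: [-0.5, -0.4, 1.0]
finger_gap: 0.0385
finger_force: 0.0
[266 161] [401 289]
[0.65348272 0.07235457] 0.047915199460041025
go off [0.008, -0.03, 0.422] tw [0.002, -0.0, -0.0] dyaw 0.0 q6 0.08
0.0383692390785262
```

View pics/w1.png

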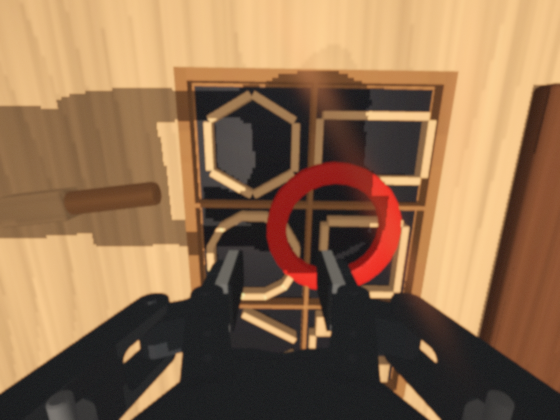

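The ring spans (266–401, 161–289) and the left band sits between the fingers. I'll descend and pinch it.

```bash
python3 -m pendant '{"offset":[[0.01,-0.03,0.1],[0.01,-0.03,0.2],[0.01,-0.03,0.3],[0.01,-0.03,0.38],[0.01,-0.03,0.42],[0.01,-0.03,0.42],[0.01,-0.03,0.42],[0.01,-0.03,0.42],[0.01,-0.03,0.42],[0.01,-0.03,0.42],[0.01,-0.03,0.42],[0.01,-0.03,0.42]],"twist":[[0,0,0],[0,0,0],[0,0,0],[0,0,0],[0,0,0],[0,0,0],[0,0,0],[0,0,0],[0,0,0],[0,0,0],[0,0,0],[0,0,0]],"gripper":[-0.1,-0.1,-0.1,-0.1,-0.1,-0.1,-1,-1,-1,-1,-1,-1]}'
python3 -m pendant '{"offset":[[0,0,-0.15],[0,0,-0.3],[0,0,-0.45],[0,0,-0.6],[0,0,-0.75],[0,0,-0.75],[0,0,-0.75]],"twist":[[0,0,0],[0,0,0],[0,0,0],[0,0,0],[0,0,0],[0,0,0],[0,0,0]],"gripper":[-1,-1,-1,-1,-1,-1,-1]}'
python3 -c "
from h import *
go(.411,.387,.13,90)"
```

```text
t: 1.87
eef_pos: [0.6111, 0.0728, 0.0197]
eef_rot: [3.139, -0.0, 1.571]
wrist_force: [0.9, -0.6, 6.0]
finger_gap: 0.0127
finger_force: 57.3
t: 2.45
eef_pos: [0.6107, 0.073, 0.1321]
eef_rot: [3.139, -0.0, 1.571]
wrist_force: [-1.5, -0.2, -1.6]
finger_gap: 0.0128
finger_force: 57.1
go off [2.094, -1.331, 0.011] tw [0.001, -0.0, 0.0] dyaw -0.0 q6 0.08
```

```bash
python3 -m pendant '{"offset":[[0.1,-0.07,0],[0.3,-0.2,0],[0.5,-0.3,0],[0.7,-0.45,0],[0.85,-0.6,0],[1,-0.65,0],[1,-0.65,0],[1,-0.65,0]],"twist":[[0,0,0],[0,0,0],[0,0,0],[0,0,0],[0,0,0],[0,0,0],[0,0,0],[0,0,0]],"gripper":[-1,-1,-1,-1,-1,-1,-1,-1]}'
python3 -m pendant '{"offset":[[0.1,-0.07,0],[0.3,-0.2,0],[0.5,-0.3,0],[0.7,-0.45,0],[0.85,-0.6,0],[1,-0.65,0],[1,-0.65,0],[1,-0.65,0]],"twist":[[0,0,0],[0,0,0],[0,0,0],[0,0,0],[0,0,0],[0,0,0],[0,0,0],[0,0,0]],"gripper":[-1,-1,-1,-1,-1,-1,-1,-1]}'
python3 - <<'E'
from h import *
c,im=shot('wrist','w2')
print(pose()[1]); go(.411,.387,.055,90)
E
```

```text
t: 3.12
eef_pos: [0.5103, 0.2232, 0.1287]
eef_rot: [-3.138, 0.001, 1.574]
wrist_force: [-0.1, -0.7, -0.7]
finger_gap: 0.0128
finger_force: 57.1
t: 3.78
eef_pos: [0.4146, 0.3725, 0.1297]
eef_rot: [-3.141, 0.002, 1.572]
wrist_force: [0.2, -1.2, -0.4]
finger_gap: 0.0124
finger_force: 57.1
[0.41493933 0.37182056 0.12976448]
go off [0.102, -0.026, 0.498] tw [-0.0, 0.001, 0.0] dyaw -0.0 q6 0.69
```

View pics/w2.png

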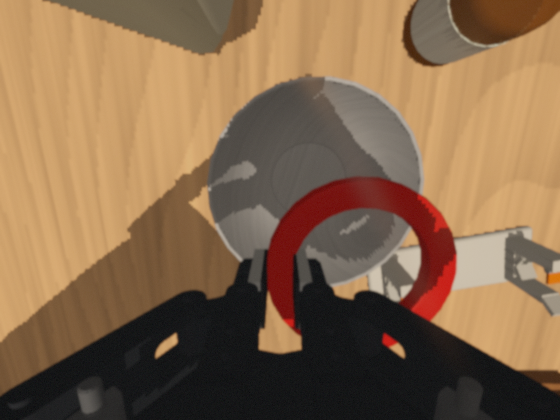

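The bowl rim shows at (208–423, 77–284), so its centre is farther from the robot than I first estimated. I'll measure it from this view.

```bash
python3 - <<'E'
from h import *
c=cam('wrist')
P=plane(c,[(208,175),(423,185),(322,77),(245,110),(400,125),(218,225),(340,283)],.06); C,r=circ(P); print(C,r)
go(C[0]-.036,C[1],.055,90)
E
```

```text
[0.4403333 0.3957578] 0.07747397683723593
go off [0.16, -0.07, 0.498] tw [-0.0, 0.001, 0.0] dyaw -0.0 q6 0.69
```

```bash
python3 -m pendant '{"offset":[[0.08,-0.03,0],[0.16,-0.07,0.1],[0.16,-0.07,0.25],[0.16,-0.07,0.4],[0.16,-0.07,0.5],[0.16,-0.07,0.52],[0.16,-0.07,0.52],[0.16,-0.07,0.52],[0.16,-0.07,0.52],[0.16,-0.07,0.52],[0.16,-0.07,0.52]],"twist":[[0,0,0],[0,0,0],[0,0,0],[0,0,0],[0,0,0],[0,0,0],[0,0,0],[0,0,0],[0,0,0],[0,0,0],[0,0,0]],"gripper":[-1,-1,-1,-1,-1,-1,-1,-0.4,-0.4,-0.4,-0.4]}'
python3 -m pendant '{"offset":[[0,0,-0.2],[0,0,-0.4],[0,0,-0.6],[0,0,-0.8],[0,0,-1],[0,0,-1],[0,0,-1]],"twist":[[0,0,0],[0,0,0],[0,0,0],[0,0,0],[0,0,0],[0,0,0],[0,0,0]],"gripper":[-0.4,-0.4,-0.4,-0.4,-0.4,-0.4,-0.4]}'
python3 - <<'E'
from h import *
c,im=shot('wrist','w3'); k=blobs(mask(im,'red'),200)
for b in k[:2]:
    h=cv2.convexHull(b).reshape(-1,2); print(circ(plane(c,h,.03)))
print('orange',[(b.reshape(-1,2).mean(0),plane(c,[b.reshape(-1,2).mean(0)],.055)) for b in blobs(mask(im,'orange'),15)])
go(.64,.0,.23,90)
E
```

```text
t: 4.75
eef_pos: [0.4052, 0.3974, 0.0542]
eef_rot: [3.14, -0.002, 1.571]
wrist_force: [0.4, 0.2, 0.8]
finger_gap: 0.0256
finger_force: 0.0
t: 5.33
eef_pos: [0.4058, 0.3982, 0.2066]
eef_rot: [3.136, -0.005, 1.571]
wrist_force: [-0.5, -0.1, 0.1]
finger_gap: 0.0258
finger_force: 0.0
(array([0.44382055, 0.3986963 ]), np.float64(0.04618607905145349))
(array([0.61735355, 0.54816486]), np.float64(0.02208606467716442))
orange [(array([491.83870968, 264.48387097]), array([[0.63961917, 0.32473939]])), (array([383.10714286, 283.42857143]), array([[0.52201805, 0.30191396]]))]
go off [-2.648, 1.569, -0.174] tw [0.001, -0.001, 0.0] dyaw -0.0 q6 0.73
```

```bash
for i in 1 2 3; do python3 -m pendant '{"offset":[[-0.2,0.1,0],[-0.45,0.25,0],[-0.7,0.4,0],[-0.88,0.52,-0.06],[-0.88,0.52,-0.06],[-0.88,0.52,-0.06]],"twist":[[0,0,0],[0,0,0],[0,0,0],[0,0,0],[0,0,0],[0,0,0]],"gripper":[-0.4,-0.4,-0.4,-0.4,-0.4,-0.4]}' | sed -n 2p; done
python3 - <<'E'
from h import *
c,im=shot('wrist','w4'); print(pose()[1])
# outer rim: dark wood vs table
g=cv2.cvtColor(im,cv2.COLOR_BGR2HSV); 
dark=((g[:,:,2]<70)).astype(np.uint8)*255
for b in blobs(dark,300)[:12]:
    x,y,w,h=cv2.boundingRect(b)
    print((x,y,w,h),cv2.contourArea(b))
go(.55,-.40,.23,90)
E
```

```text
eef_pos: [0.4825, 0.2628, 0.2104]
eef_pos: [0.5603, 0.1324, 0.2198]
eef_pos: [0.6383, 0.0015, 0.2289]
[0.63740167 0.00252083 0.2285346 ]
(0, 249, 560, 171) 49089.5
(220, 46, 47, 57) 1896.5
(215, 189, 61, 57) 1862.5
(292, 130, 44, 45) 1702.5
(288, 197, 48, 44) 1216.5
(281, 117, 62, 69) 679.0
(320, 59, 29, 34) 641.5
(221, 141, 48, 35) 598.0
(213, 117, 65, 68) 564.5
(250, 38, 29, 75) 539.5
(282, 96, 38, 18) 454.0
(310, 38, 44, 12) 368.0
go off [-2.683, -0.584, -0.012] tw [-0.001, -0.001, 0.0] dyaw -0.0 q6 -0.04
```

View pics/w4.png

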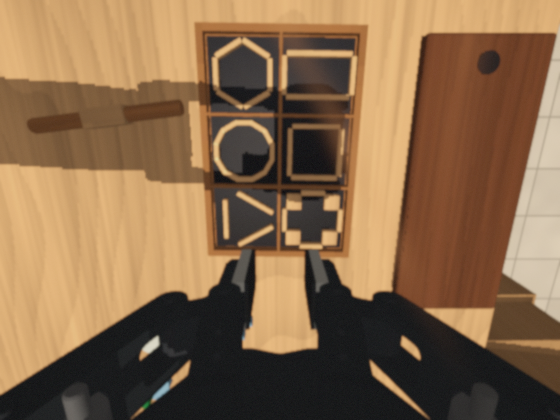

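The ring is off the tray. The pocket centres are hexagon (243,73), oblong (320,75), round (243,151), square (316,152), triangle (245,218) and plus (312,219). I'll fit the tray grid from the fences.

```bash
cat > grid.py <<'E'
from h import *
def grid(name,c):
    im=cv2.imread(f'pics/{name}.png'); h,s,v=cv2.split(cv2.cvtColor(im,cv2.COLOR_BGR2HSV))
    return ((s<135)&(v>75)).astype(np.uint8)*255,(h,s,v)
E
python3 - <<'E'
from grid import *
c=cam('wrist'); m,(h,s,v)=grid('w4',c)
for p in [(243,42),(216,73),(320,53),(203,100),(280,80),(226,220),(290,150),(320,97),(316,178)]: print(p,h[p[1],p[0]],s[p[1],p[0]],v[p[1],p[0]])
cen=dict(hex=(243,73),obl=(320,75),rnd=(243,151),sq=(316,152),tri=(245,218),plus=(312,219))
for n,(u,w) in cen.items():
    sub=np.zeros_like(m); sub[w-38:w+38,u-38:u+38]=m[w-38:w+38,u-38:u+38]
    ys,xs=np.nonzero(sub); P=plane(c,np.c_[xs,ys],.018); print(n,len(xs),plane(c,[(u,w)],.018).round(4)[0],'bbox mid',((P.min(0)+P.max(0))/2).round(4),(P.max(0)-P.min(0)).round(4))
# rim corners outer
print(plane(c,[(196,23),(366,26),(349,255),(208,256)],.018).round(4).tolist())
cv2.imwrite('pics/m4.png',m)
E
```

```text
(243, 42) 17 116 207
(216, 73) 17 114 222
(320, 53) 17 108 229
(203, 100) 13 160 99
(280, 80) 14 152 176
(226, 220) 17 111 223
(290, 150) 15 127 142
(320, 97) 15 127 142
(316, 178) 15 129 140
hex 1816 [0.5963 0.1309] bbox mid [0.5962 0.1297] [0.0773 0.0746]
obl 2993 [0.681  0.1289] bbox mid [0.6799 0.1281] [0.0814 0.0758]
rnd 1792 [0.5934 0.0468] bbox mid [0.5928 0.0458] [0.0748 0.0868]
sq 1394 [0.6794 0.0456] bbox mid [0.68   0.0425] [0.0715 0.0826]
tri 1536 [ 0.5931 -0.0358] bbox mid [ 0.5907 -0.037 ] [0.0977 0.0987]
plus 2135 [ 0.6772 -0.0371] bbox mid [ 0.6781 -0.0383] [0.0977 0.0988]
[[0.5485, 0.1792], [0.7277, 0.1763], [0.7269, -0.0862], [0.5431, -0.0878]]
```

```bash
for i in 1 2 3; do python3 -m pendant '{"offset":[[-0.2,-0.1,0],[-0.45,-0.2,0],[-0.7,-0.3,0],[-0.89,-0.3,0],[-0.89,-0.3,0],[-0.89,-0.3,0],[-0.89,-0.3,0]],"twist":[[0,0,0],[0,0,0],[0,0,0],[0,0,0],[0,0,0],[0,0,0],[0,0,0]],"gripper":[-0.1,-0.1,-0.1,-0.1,-0.1,-0.1,-0.1]}' | sed -n 2p; done
python3 - <<'E'
from h import *
c,im=shot('wrist','w5')
for r,a,wh,g in moulds(c,im): print(g.reshape(-1,2).mean(0).round(),r.round(4),round(a,1),np.round(wh,1))
for b in blobs(mask(im,'blue'),100): x=cv2.minAreaRect(plane(c,b.reshape(-1,2),.016).astype(np.float32)*1000); print('blue',np.round(x[0]),np.round(x[1]),round(x[2],1))
E
```

```text
eef_pos: [0.5927, -0.1303, 0.2292]
eef_pos: [0.5487, -0.2642, 0.2294]
eef_pos: [0.5041, -0.3977, 0.2294]
[223. 104.] [ 0.443  -0.3033] 82.1 [15.5 33.7]
[282. 199.] [ 0.5068 -0.4062] 151.0 [15.1 33.9]
[344. 100.] [ 0.5713 -0.2976] 144.3 [ 9.4 12.1]
[333.   1.] [ 0.5563 -0.2097] 0.1 [ 4.2 17.5]
blue [ 510. -399.] [14. 58.] 61.7
blue [ 430. -315.] [16. 47.] 43.0
```

View pics/w5.png

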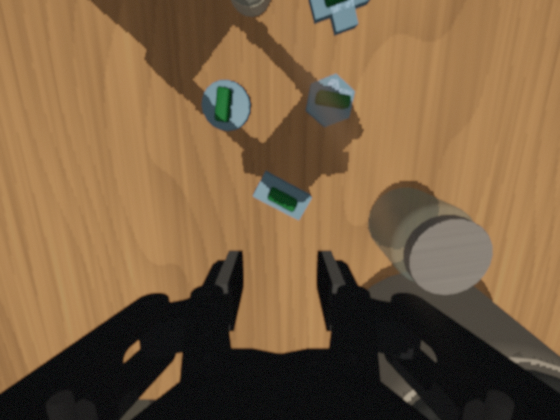

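Below the tin are the round mould (226,105), hexagon (331,100), oblong (282,197) and plus (340,5). The other two moulds are absent. I'll loosen the masks for shadow and take the oblong first.

```bash
sed -i "s/'green':.*/'green':(h>45)\&(h<85)\&(s>120)\&(v>14),/; s/'blue':(h>90)&(h<115)&(s>70)&(v>70)/'blue':(h>90)\&(h<118)\&(s>55)\&(v>30)/" h.py
cat >> h.py <<'E'
def handle():
    """tool above a mould, tool x along the handle: handle centre and yaw from the wrist picture"""
    import time
    R,t=pose(); c,im=shot('wrist','hd%d'%(time.time()%1e6))
    px=proj(c,[t[0],t[1],.04])
    g=min(blobs(mask(im,'green'),150),key=lambda b:np.hypot(*(b.reshape(-1,2).mean(0)-px))).reshape(-1,2)
    f=lambda z:(plane(c,g,z)-t[:2])@R[:2,:2]
    T,B=f(.04),f(.016)
    hull=cv2.convexHull((T*1000).astype(np.float32)); (q,wh,a)=cv2.minAreaRect(hull); a=(a+45)%90-45
    ca,sa=np.cos(np.radians(a)),np.sin(np.radians(a)); u=np.array([ca,sa]); v=np.array([-sa,ca])
    far,near=(T@u).min(),(B@u).max(); lo,hi=(T@v).min(),(T@v).max()
    ctr=u*(far+near)/2+v*(lo+hi)/2; W=t[:2]+R[:2,:2]@ctr
    yaw=np.degrees(np.arctan2(*(R[:2,:2]@u)[::-1]))
    print('handle len %.1f wid %.1f'%((near-far)*1e3,(hi-lo)*1e3),'centre',W.round(4),'yaw %.1f'%yaw,'blob',px.round())
    return W,yaw
E
python3 - <<'E'
from h import *
c=cam('wrist'); im=cv2.imread('pics/w5.png')
for r,a,wh,g in moulds(c,im): print(g.reshape(-1,2).mean(0).round(),r.round(4),round(a,1),np.round(wh,1))
print('jar',plane(c,[(448,255),(405,255),(491,255)],.12),'tin',plane(c,[(252,0)],.055))
go(.507,-.406,.13,151)
E
```

```text
[223. 104.] [ 0.4429 -0.3032] 82.2 [15.5 33.8]
[282. 199.] [ 0.5065 -0.406 ] 151.0 [15.1 34.5]
[344. 100.] [ 0.5712 -0.2975] 144.3 [ 9.4 12.1]
[333.   1.] [ 0.5562 -0.2096] 0.1 [ 4.2 17.5]
jar [[ 0.66032042 -0.44033911]
 [ 0.62033693 -0.44040242]
 [ 0.70030351 -0.44027581]] tin [[ 0.47776051 -0.21301125]]
go off [-0.057, 0.02, 0.663] tw [0.0, -0.001, -0.507] dyaw 60.9 q6 -0.71
```

```bash
python3 -m pendant '{"offset":[[-0.06,0.02,0.1],[-0.06,0.02,0.2],[-0.06,0.02,0.3],[-0.06,0.02,0.4],[-0.06,0.02,0.5],[-0.06,0.02,0.6],[-0.06,0.02,0.66],[-0.06,0.02,0.66],[-0.06,0.02,0.66],[-0.06,0.02,0.66],[-0.06,0.02,0.66],[-0.06,0.02,0.66]],"twist":[[0,0,-0.055],[0,0,-0.11],[0,0,-0.165],[0,0,-0.22],[0,0,-0.275],[0,0,-0.33],[0,0,-0.385],[0,0,-0.44],[0,0,-0.5],[0,0,-0.507],[0,0,-0.507],[0,0,-0.507]],"gripper":[-0.1,-0.1,-0.1,-0.1,-0.1,-0.1,-0.1,-0.1,-0.1,-0.1,-0.1,-0.1]}'
python3 - <<'E'
from h import *
W,y=handle(); go(*W,.018,y)
E
```

```text
t: 9.73
eef_pos: [0.5069, -0.4077, 0.1312]
eef_rot: [3.142, 0.0, 2.631]
wrist_force: [-0.1, -0.4, 0.5]
finger_gap: 0.0384
finger_force: 0.0
handle len 32.8 wid 12.5 centre [ 0.5064 -0.4091] yaw 151.0 blob [279. 216.]
go off [-0.001, -0.007, 0.755] tw [-0.0, 0.0, -0.002] dyaw 0.2 q6 -1.78
```

```bash
python3 -m pendant '{"offset":[[0,-0.007,0.15],[0,-0.007,0.3],[0,-0.007,0.45],[0,-0.007,0.6],[0,-0.007,0.7],[0,-0.007,0.75],[0,-0.007,0.75],[0,-0.007,0.75],[0,-0.007,0.75],[0,-0.007,0.75],[0,-0.007,0.75],[0,-0.007,0.75]],"twist":[[0,0,0],[0,0,0],[0,0,0],[0,0,0],[0,0,0],[0,0,0],[0,0,0],[0,0,0],[0,0,0],[0,0,0],[0,0,0],[0,0,0]],"gripper":[-0.1,-0.1,-0.1,-0.1,-0.1,-0.1,-0.1,-1,-1,-1,-1,-1]}'
python3 -m pendant '{"offset":[[0,0,-0.15],[0,0,-0.3],[0,0,-0.45],[0,0,-0.6],[0,0,-0.75],[0,0,-0.75],[0,0,-0.75]],"twist":[[0,0,0],[0,0,0],[0,0,0],[0,0,0],[0,0,0],[0,0,0],[0,0,0]],"gripper":[-1,-1,-1,-1,-1,-1,-1]}'
python3 - <<'E'
from h import *
W,y=handle(); go(.6805,.1285,.13,178.9)
R,t=pose(); print('held: handle in tool',((W-t[:2])@R[:2,:2]).round(4))
E
```

```text
t: 10.78
eef_pos: [0.5068, -0.4106, 0.02]
eef_rot: [-3.141, 0.003, 2.632]
wrist_force: [0.5, -0.0, 3.0]
finger_gap: 0.0125
finger_force: 62.1
t: 11.37
eef_pos: [0.5067, -0.4106, 0.1328]
eef_rot: [-3.141, 0.004, 2.633]
wrist_force: [-0.2, -0.5, -1.6]
finger_gap: 0.0122
finger_force: 61.6
handle len 68.8 wid 26.4 centre [ 0.5585 -0.4391] yaw 150.6 blob [279. 215.]
go off [0.73, 3.701, 0.004] tw [-0.0, 0.0, -0.234] dyaw 28.1 q6 -1.78
held: handle in tool [-0.0605  0.0001]
```

```bash
for i in 1 2 3 4; do python3 -m pendant '{"offset":[[0.03,0.15,0],[0.08,0.4,0],[0.13,0.65,0],[0.18,0.9,0],[0.18,0.925,0],[0.18,0.925,0]],"twist":[[0,0,0],[0,0,0],[0,0,0],[0,0,0],[0,0,0],[0,0,0]],"gripper":[-1,-1,-1,-1,-1,-1]}' | sed -n 2p; done
python3 -m pendant '{"offset":[[0,0,0],[0,0,0],[0,0,0],[0,0,0],[0,0,0],[0,0,0],[0,0,0]],"twist":[[0,0,-0.055],[0,0,-0.11],[0,0,-0.165],[0,0,-0.22],[0,0,-0.234],[0,0,-0.234],[0,0,-0.234]],"gripper":[-1,-1,-1,-1,-1,-1,-1]}'
python3 - <<'E'
from h import *
c,im=shot('wrist','p1'); cv2.imwrite('pics/p1c.png',im[60:360,80:480])
R,t=pose(); print(t)
for b in blobs(mask(im,'blue'),100): P=(plane(c,b.reshape(-1,2),t[2]-.020)-t[:2])@R[:2,:2]; print(cv2.boundingRect(b),P.min(0),P.max(0))
E
```

```text
eef_pos: [0.5489, -0.2723, 0.1282]
eef_pos: [0.5935, -0.14, 0.1294]
eef_pos: [0.638, -0.0068, 0.1299]
eef_pos: [0.6823, 0.1268, 0.13]
t: 14.0
eef_pos: [0.6814, 0.1245, 0.1303]
eef_rot: [-3.14, -0.001, 3.119]
wrist_force: [0.5, 0.0, -0.5]
finger_gap: 0.0128
finger_force: 61.6
[0.68156092 0.12507981 0.13045772]
(245, 194, 71, 66) [-0.0052537 -0.0197655] [0.03472111 0.0201936 ]
```

View pics/p1.png

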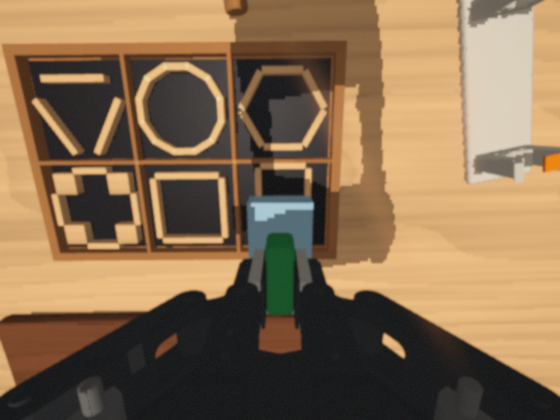

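The held oblong plate's near edge is at row 196, directly over the oblong pocket, whose near fence bar is at rows 163–171, columns 256–311. I'll take the pocket centres from the fence contours in this same view.

```bash
cat > grid.py <<'E'
from h import *
def grid(name,c,seeds):
    """inner outlines of the pockets (dark floor between fences): seed pixel -> world midpoint of the fence box at z .018"""
    im=cv2.imread(f'pics/{name}.png'); h,s,v=cv2.split(cv2.cvtColor(im,cv2.COLOR_BGR2HSV))
    m=((s<141)&(v>70)&(h<22)).astype(np.uint8)*255; R,t=pose()
    n,l,st,_=cv2.connectedComponentsWithStats(m,connectivity=8); out={}
    for k,(u,w,r) in seeds.items():
        ys,xs=np.nonzero(m[w-r:w+r,u-r:u+r]); P=plane(c,np.c_[xs+u-r,ys+w-r],.018)
        T=(P-t[:2])@R[:2,:2]; mid=(T.min(0)+T.max(0))/2; out[k]=t[:2]+R[:2,:2]@mid
        print(k,len(xs),'tool mid',mid.round(4),'size',(T.max(0)-T.min(0)).round(4),'world',out[k].round(4))
    return out
E
python3 - <<'E'
from grid import *
c=cam('wrist')
grid('p1',c,dict(rnd=(181,109,47),hex=(284,109,46),sq=(190,207,42),plus=(97,208,46)))
R,t=pose(); f=lambda p:((plane(c,p,.018)-t[:2])@R[:2,:2]).round(4).tolist()
print('oblong outer/inner near',f([(283,163),(283,170)]),'sides',f([(256,185),(311,185),(261,185),(306,185)]))
im=cv2.imread('pics/p1.png'); cv2.imwrite('pics/p1z.png',cv2.resize(im[150:250,230:340],None,fx=6,fy=6,interpolation=cv2.INTER_CUBIC))
E
```

```text
rnd 4229 tool mid [ 0.084  -0.0792] size [0.0721 0.0767] world [0.5958 0.0478]
hex 5156 tool mid [0.0836 0.0033] size [0.0698 0.0764] world [0.598  0.1302]
sq 2950 tool mid [ 0.0019 -0.0791] size [0.0752 0.0754] world [0.6779 0.046 ]
plus 4183 tool mid [-0.0016 -0.1695] size [0.0823 0.0898] world [ 0.6794 -0.0444]
oblong outer/inner near [[0.0412, 0.0034], [0.0352, 0.0034]] sides [[0.022, -0.0202], [0.022, 0.0281], [0.022, -0.0158], [0.022, 0.0237]]
```

View pics/p1z.png

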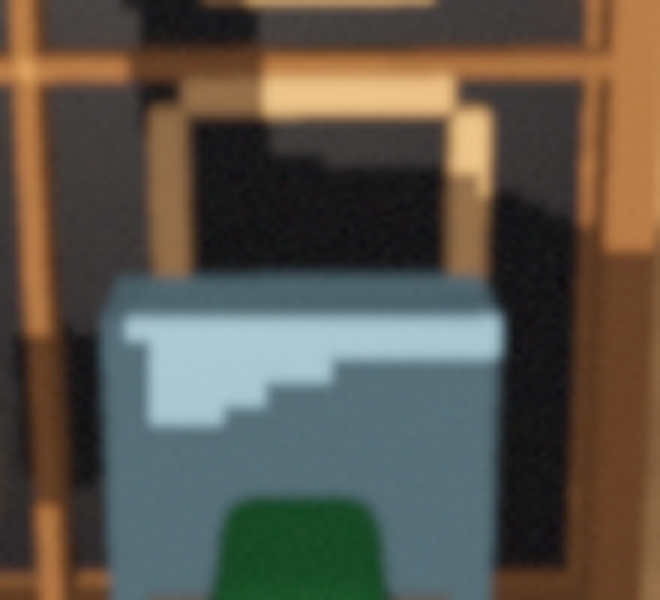

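```bash
python3 - <<'E'
from h import *
c=cam('wrist'); R,t=pose(); f=lambda p,z:((plane(c,p,z)-t[:2])@R[:2,:2]).round(4).tolist()
print('fence inner near',f([(283.1,169.7)],.018),'sides',f([(262,188),(304.2,188)],.018))
print('plate bottom edge',f([(250,195),(311.3,195)],t[2]-.020),'top edge',f([(247,202),(313.8,202)],t[2]-.004))
E
```

```text
fence inner near [[0.0354, 0.0035]] sides [[0.0193, -0.015], [0.0193, 0.0221]]
plate bottom edge [[0.034, -0.0161], [0.034, 0.0185]] top edge [[0.0339, -0.0161], [0.0339, 0.0182]]
```

```bash
python3 -m pendant '{"offset":[[-0.007,0.016,0.1],[-0.007,0.016,0.2],[-0.007,0.016,0.3],[-0.007,0.016,0.4],[-0.007,0.016,0.48],[-0.007,0.016,0.54],[-0.007,0.016,0.58],[-0.007,0.016,0.62],[-0.007,0.016,0.65],[-0.007,0.016,0.68],[-0.007,0.016,0.68],[-0.007,0.016,0.68]],"twist":[[0,0,0],[0,0,0],[0,0,0],[0,0,0],[0,0,0],[0,0,0],[0,0,0],[0,0,0],[0,0,0],[0,0,0],[0,0,0],[0,0,0]],"gripper":[-1,-1,-1,-1,-1,-1,-1,-1,-1,-1,-1,-1]}'
```

```text
t: 15.05
eef_pos: [0.6829, 0.1297, 0.0285]
eef_rot: [-3.141, -0.0, 3.123]
wrist_force: [0.6, -2.2, -1.4]
finger_gap: 0.0123
finger_force: 61.4
```

```bash
python3 -m pendant '{"offset":[[0,0,0],[0,0,0],[0,0,0],[0,0,0],[0,0,-0.15],[0,0,-0.3],[0,0,-0.5],[0,0,-0.7],[0,0,-0.7],[0,0,-0.7]],"twist":[[0,0,0],[0,0,0],[0,0,0],[0,0,0],[0,0,0],[0,0,0],[0,0,0],[0,0,0],[0,0,0],[0,0,0]],"gripper":[-0.4,-0.4,-0.4,-0.4,-0.4,-0.4,-0.4,-0.4,-0.4,-0.4]}'
python3 - <<'E'
from h import *
c,im=shot('wrist','p2'); cv2.imwrite('pics/p2z.png',cv2.resize(im[120:340,200:360],None,fx=3,fy=2.7,interpolation=cv2.INTER_CUBIC))
E
```

```text
t: 15.88
eef_pos: [0.6854, 0.1306, 0.1378]
eef_rot: [3.14, 0.007, 3.123]
wrist_force: [-0.7, -0.4, 0.3]
finger_gap: 0.0256
finger_force: 0.0
```

View pics/p2z.png

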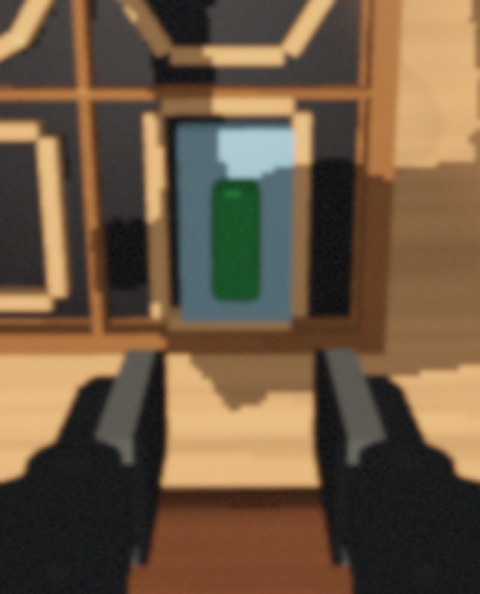

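The oblong is seated inside its fence. Next is the plus.

```bash
python3 -c "
from h import *
go(.56,-.21,.16,179)"
```

```text
go off [0.782, -2.284, -0.168] tw [0.0, 0.001, -0.001] dyaw 0.1 q6 -1.40
```

```bash
for i in 1 2 3; do python3 -m pendant '{"offset":[[0.06,-0.15,-0.06],[0.12,-0.35,-0.06],[0.2,-0.6,-0.06],[0.26,-0.76,-0.06],[0.26,-0.76,-0.06],[0.26,-0.76,-0.06]],"twist":[[0,0,0],[0,0,0],[0,0,0],[0,0,0],[0,0,0],[0,0,0]],"gripper":[-0.1,-0.1,-0.1,-0.1,-0.1,-0.1]}' | sed -n 2p; done
python3 - <<'E'
from h import *
c,im=shot('wrist','w6')
for r,a,wh,g in moulds(c,im): print(g.reshape(-1,2).mean(0).round(),r.round(4),round(a,1),np.round(wh,1))
W,y=handle(); go(*W,.13,y)
E
```

```text
eef_pos: [0.6401, 0.0155, 0.1408]
eef_pos: [0.6003, -0.0965, 0.1508]
eef_pos: [0.56, -0.2091, 0.1602]
[165.  70.] [ 0.4432 -0.2989] 81.6 [13.9 38.3]
[188. 206.] [ 0.5583 -0.2933] 170.4 [16.3 37.2]
[293. 210.] [ 0.5634 -0.1961] 17.6 [13.1 37.8]
handle len 32.8 wid 12.9 centre [ 0.5656 -0.1952] yaw -162.3 blob [279. 207.]
go off [-0.034, 0.085, 0.202] tw [0.001, -0.0, -0.156] dyaw 18.7 q6 -1.95
```

```bash
python3 -m pendant '{"offset":[[-0.034,0.085,0.1],[-0.034,0.085,0.2],[-0.034,0.085,0.2],[-0.034,0.085,0.2],[-0.034,0.085,0.2],[-0.034,0.085,0.2]],"twist":[[0,0,-0.05],[0,0,-0.1],[0,0,-0.156],[0,0,-0.156],[0,0,-0.156],[0,0,-0.156]],"gripper":[-0.1,-0.1,-0.1,-0.1,-0.1,-0.1]}' | sed -n 2p
python3 - <<'E'
from h import *
W,y=handle(); go(*W,.018,y)
E
```

```text
eef_pos: [0.5658, -0.1962, 0.1313]
handle len 32.0 wid 12.6 centre [ 0.5659 -0.1956] yaw -162.1 blob [279. 216.]
go off [-0.002, 0.006, 0.757] tw [-0.0, 0.001, -0.003] dyaw 0.4 q6 -2.25
```

```bash
python3 -m pendant '{"offset":[[0,0.006,0.15],[0,0.006,0.3],[0,0.006,0.45],[0,0.006,0.6],[0,0.006,0.7],[0,0.006,0.757],[0,0.006,0.757],[0,0.006,0.757],[0,0.006,0.757],[0,0.006,0.757],[0,0.006,0.757],[0,0.006,0.757]],"twist":[[0,0,0],[0,0,0],[0,0,0],[0,0,0],[0,0,0],[0,0,0],[0,0,0],[0,0,0],[0,0,0],[0,0,0],[0,0,0],[0,0,0]],"gripper":[-0.1,-0.1,-0.1,-0.1,-0.1,-0.1,-0.1,-1,-1,-1,-1,-1]}'
python3 -m pendant '{"offset":[[0,0,-0.15],[0,0,-0.3],[0,0,-0.45],[0,0,-0.6],[0,0,-0.75],[0,0,-0.75],[0,0,-0.75]],"twist":[[0,0,0],[0,0,0.05],[0,0,0.1],[0,0,0.15],[0,0,0.158],[0,0,0.158],[0,0,0.158]],"gripper":[-1,-1,-1,-1,-1,-1,-1]}'
python3 - <<'E'
from h import *
go(.6783,-.0394,.13,178.85)
E
```

```text
t: 19.08
eef_pos: [0.5657, -0.1967, 0.0186]
eef_rot: [-3.14, 0.002, -2.834]
wrist_force: [0.1, -0.1, 4.7]
finger_gap: 0.0125
finger_force: 62.4
t: 19.67
eef_pos: [0.5656, -0.1966, 0.1314]
eef_rot: [-3.14, 0.003, 3.119]
wrist_force: [-0.5, 0.9, -2.3]
finger_gap: 0.0129
finger_force: 61.7
go off [-0.727, 1.065, 0.01] tw [-0.001, 0.002, -0.001] dyaw 0.1 q6 -1.92
```

```bash
cat >> h.py <<'E'
def plate(base,half,aim,yaw):
    """held mould: near edge of the blue plate (tool x) and its sides; aim the plate centre at a world point; base = TCP z minus underside z"""
    import time
    c,im=shot('wrist','pl%d'%(time.time()%1e6)); R,t=pose()
    m=mask(im,'blue'); px=proj(c,[*(t[:2]+R[:2,0]*half*.8),t[2]-base+.016])
    b=min(blobs(m,150),key=lambda b:-cv2.pointPolygonTest(b,tuple(map(float,px)),True)).reshape(-1,2)
    B=(plane(c,b,t[2]-base)-t[:2])@R[:2,:2]; near=B[:,0].max(); e=B[B[:,0]>near-.0015]
    T=(plane(c,b,t[2]-base+.016)-t[:2])@R[:2,:2]
    ctr=np.array([near-half,(T[:,1].min()+T[:,1].max())/2])
    print('near %.4f end y %.4f..%.4f  full y %.4f..%.4f'%(near,e[:,1].min(),e[:,1].max(),T[:,1].min(),T[:,1].max()),'plate ctr in tool',ctr.round(4))
    return ctr
E
for i in 1 2; do python3 -m pendant '{"offset":[[-0.06,0.1,0],[-0.15,0.25,0],[-0.25,0.4,0],[-0.36,0.53,0],[-0.36,0.53,0],[-0.36,0.53,0],[-0.36,0.53,0]],"twist":[[0,0,0],[0,0,0],[0,0,0],[0,0,0],[0,0,0],[0,0,0],[0,0,0]],"gripper":[-1,-1,-1,-1,-1,-1,-1]}' | sed -n 2p; done
python3 - <<'E'
from h import *
ct=plate(.0186,.030,None,0); R,t=pose(); W=np.array([.6783,-.0394])-R[:2,:2]@ct; print(W); go(*W,.0271,178.85)
E
```

```text
eef_pos: [0.6189, -0.1178, 0.1277]
eef_pos: [0.675, -0.0408, 0.1288]
near 0.0302 end y -0.0119..0.0129  full y -0.0279..0.0313 plate ctr in tool [0.0002 0.0017]
[ 0.67850053 -0.04111122]
go off [-0.025, 0.0, 0.679] tw [-0.0, -0.001, -0.002] dyaw 0.2 q6 -1.64
```

```bash
python3 -m pendant '{"offset":[[-0.025,0.007,0.1],[-0.025,0.007,0.2],[-0.025,0.007,0.3],[-0.025,0.007,0.4],[-0.025,0.007,0.48],[-0.025,0.007,0.54],[-0.025,0.007,0.58],[-0.025,0.007,0.61],[-0.025,0.007,0.64],[-0.025,0.007,0.66],[-0.025,0.007,0.68],[-0.025,0.007,0.68]],"twist":[[0,0,0],[0,0,0],[0,0,0],[0,0,0],[0,0,0],[0,0,0],[0,0,0],[0,0,0],[0,0,0],[0,0,0],[0,0,0],[0,0,0]],"gripper":[-1,-1,-1,-1,-1,-1,-1,-1,-1,-1,-1,-1]}'
```

```text
t: 21.88
eef_pos: [0.6799, -0.0388, 0.0275]
eef_rot: [-3.142, -0.0, 3.119]
wrist_force: [-0.7, 0.3, -2.7]
finger_gap: 0.0124
finger_force: 61.5
```

```bash
python3 -m pendant '{"offset":[[0,0,0],[0,0,0],[0,0,0],[0,0,0],[0,0,-0.15],[0,0,-0.3],[0,0,-0.5],[0,0,-0.7],[0,0,-0.9],[0,0,-0.9],[0,0,-0.9]],"twist":[[0,0,0],[0,0,0],[0,0,0],[0,0,0],[0,0,0],[0,0,0],[0,0,0],[0,0,0],[0,0,0],[0,0,0],[0,0,0]],"gripper":[-0.4,-0.4,-0.4,-0.4,-0.4,-0.4,-0.4,-0.4,-0.4,-0.4,-0.4]}'
python3 - <<'E'
from h import *
c,im=shot('wrist','p3')
for b in blobs(mask(im,'blue'),100):
    P=plane(c,b.reshape(-1,2),.024)*1000; print(cv2.boundingRect(b),P.min(0).round(1),P.max(0).round(1))
cv2.imwrite('pics/p3z.png',cv2.resize(im[130:300,190:350],None,fx=3,fy=3,interpolation=cv2.INTER_CUBIC))
go(.558,-.295,.13,170.4)
E
```

```text
t: 22.8
eef_pos: [0.6825, -0.039, 0.1668]
eef_rot: [-3.141, 0.007, 3.119]
wrist_force: [0.8, 0.5, 0.1]
finger_gap: 0.0256
finger_force: 0.0
(249, 165, 60, 60) [647.7 -69. ] [708.1 -10.2]
(0, 50, 37, 55) [ 542.9 -290.1] [ 587.1 -252.9]
(424, 162, 18, 63) [648.4 107.1] [711.6 125.1]
go off [0.78, -1.726, 0.227] tw [0.0, 0.001, 0.069] dyaw -8.3 q6 -1.64
```

```bash
for i in 1 2; do python3 -m pendant '{"offset":[[0.07,-0.15,0],[0.17,-0.35,0],[0.28,-0.6,0],[0.39,-0.85,0],[0.39,-0.85,0],[0.39,-0.85,0],[0.39,-0.85,0]],"twist":[[0,0,0],[0,0,0],[0,0,0],[0,0,0],[0,0,0],[0,0,0],[0,0,0]],"gripper":[-0.1,-0.1,-0.1,-0.1,-0.1,-0.1,-0.1]}' | sed -n 2p; done
python3 - <<'E'
from h import *
c,im=shot('wrist','w7')
for r,a,wh,g in moulds(c,im): print(g.reshape(-1,2).mean(0).round(),r.round(4),round(a,1),np.round(wh,1))
W,y=handle(); go(*W,.13,y)
E
```

```text
eef_pos: [0.6177, -0.1648, 0.1611]
eef_pos: [0.5576, -0.2899, 0.1621]
[521. 313.] [ 0.6786 -0.0407] 179.5 [31.1 46. ]
[261.  72.] [ 0.4431 -0.3023] 81.8 [14.3 34.3]
[272. 207.] [ 0.5581 -0.2966] 169.9 [12.9 37.2]
handle len 32.7 wid 12.8 centre [ 0.5603 -0.2971] yaw 169.5 blob [279. 206.]
go off [-0.017, -0.052, 0.215] tw [0.0, -0.0, 0.077] dyaw -9.3 q6 -2.07
```

```bash
python3 -m pendant '{"offset":[[-0.017,-0.052,0.1],[-0.017,-0.052,0.21],[-0.017,-0.052,0.21],[-0.017,-0.052,0.21],[-0.017,-0.052,0.21]],"twist":[[0,0,0.05],[0,0,0.077],[0,0,0.077],[0,0,0.077],[0,0,0.077]],"gripper":[-0.1,-0.1,-0.1,-0.1,-0.1]}' | sed -n 2p
python3 - <<'E'
from h import *
W,y=handle(); go(*W,.018,y)
E
```

```text
eef_pos: [0.5602, -0.2979, 0.1316]
handle len 32.0 wid 13.2 centre [ 0.5604 -0.297 ] yaw 170.0 blob [279. 216.]
go off [0.003, 0.009, 0.761] tw [-0.0, 0.001, -0.004] dyaw 0.5 q6 -1.92
```

```bash
python3 -m pendant '{"offset":[[0,0.009,0.15],[0,0.009,0.3],[0,0.009,0.45],[0,0.009,0.6],[0,0.009,0.7],[0,0.009,0.758],[0,0.009,0.758],[0,0.009,0.758],[0,0.009,0.758],[0,0.009,0.758],[0,0.009,0.758],[0,0.009,0.758]],"twist":[[0,0,0],[0,0,0],[0,0,0],[0,0,0],[0,0,0],[0,0,0],[0,0,0],[0,0,0],[0,0,0],[0,0,0],[0,0,0],[0,0,0]],"gripper":[-0.1,-0.1,-0.1,-0.1,-0.1,-0.1,-0.1,-1,-1,-1,-1,-1]}'
python3 -m pendant '{"offset":[[0,0,-0.15],[0,0,-0.3],[0,0,-0.45],[0,0,-0.6],[0,0,-0.75],[0,0,-0.75],[0,0,-0.75]],"twist":[[0,0,0],[0,0,-0.05],[0,0,-0.076],[0,0,-0.076],[0,0,-0.076],[0,0,-0.076],[0,0,-0.076]],"gripper":[-1,-1,-1,-1,-1,-1,-1]}'
python3 - <<'E'
from h import *
go(.5977,.1303,.13,178.85)
E
```

```text
t: 25.58
eef_pos: [0.5612, -0.2984, 0.0195]
eef_rot: [-3.14, 0.003, 2.957]
wrist_force: [-0.2, -0.3, 5.3]
finger_gap: 0.0126
finger_force: 62.6
t: 26.17
eef_pos: [0.5608, -0.2982, 0.1317]
eef_rot: [-3.14, 0.003, 3.117]
wrist_force: [0.1, 0.4, -2.5]
finger_gap: 0.012
finger_force: 61.6
go off [-0.174, 2.862, 0.007] tw [-0.001, 0.002, -0.002] dyaw 0.3 q6 -2.07
```

```bash
for i in 1 2 3; do python3 -m pendant '{"offset":[[-0.01,0.15,0],[-0.02,0.4,0],[-0.04,0.65,0],[-0.058,0.85,0],[-0.058,0.954,0],[-0.058,0.954,0],[-0.058,0.954,0]],"twist":[[0,0,0],[0,0,0],[0,0,0],[0,0,0],[0,0,0],[0,0,0],[0,0,0]],"gripper":[-1,-1,-1,-1,-1,-1,-1]}' | sed -n 2p; done
python3 - <<'E'
from h import *
ct=plate(.0195,.025,None,0); R,t=pose(); W=np.array([.5977,.1303])-R[:2,:2]@ct; print(t,W); go(*W,.028,178.85)
E
```

```text
eef_pos: [0.5707, -0.1535, 0.1279]
eef_pos: [0.5839, -0.0124, 0.129]
eef_pos: [0.5968, 0.1297, 0.1294]
near 0.0265 end y -0.0140..0.0163  full y -0.0273..0.0286 plate ctr in tool [0.0015 0.0006]
[0.59668274 0.12912116 0.12943562] [0.59913303 0.12961609]
go off [-0.017, 0.005, 0.676] tw [-0.001, -0.0, -0.003] dyaw 0.3 q6 -1.37
```

```bash
python3 -m pendant '{"offset":[[-0.008,-0.003,0.1],[-0.008,-0.003,0.2],[-0.008,-0.003,0.3],[-0.008,-0.003,0.4],[-0.008,-0.003,0.45],[-0.008,-0.003,0.5],[-0.008,-0.003,0.5],[-0.008,-0.003,0.5]],"twist":[[0,0,0],[0,0,0],[0,0,0],[0,0,0],[0,0,0],[0,0,0],[0,0,0],[0,0,0]],"gripper":[-1,-1,-1,-1,-1,-1,-1,-1]}'
python3 - <<'E'
from h import *
go(.5991,.1296,.0277,178.85)
E
```

```text
t: 28.63
eef_pos: [0.5979, 0.1296, 0.055]
eef_rot: [-3.141, -0.0, 3.115]
wrist_force: [0.6, -0.2, -0.1]
finger_gap: 0.0125
finger_force: 61.6
go off [-0.008, -0.0, 0.182] tw [-0.0, -0.0, -0.003] dyaw 0.3 q6 -1.37
```

```bash
python3 -m pendant '{"offset":[[-0.007,0,0.04],[-0.007,0,0.07],[-0.007,0,0.1],[-0.007,0,0.13],[-0.007,0,0.16],[-0.007,0,0.182],[-0.007,0,0.182],[-0.007,0,0.182]],"twist":[[0,0,-0.003],[0,0,-0.003],[0,0,-0.003],[0,0,-0.003],[0,0,-0.003],[0,0,-0.003],[0,0,-0.003],[0,0,-0.003]],"gripper":[-1,-1,-1,-1,-1,-1,-1,-1]}'
```

```text
t: 29.3
eef_pos: [0.5987, 0.1303, 0.0276]
eef_rot: [-3.141, -0.0, 3.123]
wrist_force: [-1.2, -2.0, 1.5]
finger_gap: 0.0126
finger_force: 62.1
```

```bash
python3 -m pendant '{"offset":[[0,0,0],[0,0,0],[0,0,0],[0,0,0],[0,0,-0.15],[0,0,-0.3],[0,0,-0.5],[0,0,-0.7],[0,0,-0.9],[0,0,-0.9],[0,0,-0.9]],"twist":[[0,0,0],[0,0,0],[0,0,0],[0,0,0],[0,0,0],[0,0,0],[0,0,0],[0,0,0],[0,0,0],[0,0,0],[0,0,0]],"gripper":[-0.4,-0.4,-0.4,-0.4,-0.4,-0.4,-0.4,-0.4,-0.4,-0.4,-0.4]}' | sed -n 2p
python3 - <<'E'
from h import *
c,im=shot('wrist','p4')
for b in blobs(mask(im,'blue'),100):
    P=plane(c,b.reshape(-1,2),.024)*1000; print(cv2.boundingRect(b),P.min(0).round(1),P.max(0).round(1))
cv2.imwrite('pics/p3z.png',cv2.resize(im[130:300,190:350],None,fx=3,fy=3,interpolation=cv2.INTER_CUBIC))
go(.4431,-.3023,.16,179);go(.4431,-.3023,.16,262)
E
```

```text
eef_pos: [0.601, 0.1309, 0.1659]
(95, 245, 58, 53) [645.5 -66.3] [707.4  -6.5]
(263, 241, 32, 58) [644.2 111.7] [712.1 145.7]
(253, 170, 40, 50) [570.6 105.2] [620.4 144.2]
(287, 178, 19, 42) [579.  138.8] [620.8 156.9]
go off [0.987, -2.905, 0.02] tw [0.0, 0.001, -0.001] dyaw 0.1 q6 -1.38
go off [0.987, -2.905, 0.02] tw [-0.0, 0.001, -0.692] dyaw 83.1 q6 -1.38
```

```bash
for i in 1 2 3; do python3 -m pendant '{"offset":[[0.05,-0.15,0],[0.13,-0.4,0],[0.22,-0.65,0],[0.33,-0.9,0],[0.33,-0.968,0],[0.33,-0.968,0],[0.33,-0.968,0]],"twist":[[0,0,0],[0,0,0],[0,0,0],[0,0,0],[0,0,0],[0,0,0],[0,0,0]],"gripper":[-0.1,-0.1,-0.1,-0.1,-0.1,-0.1,-0.1]}' | sed -n 2p; done
python3 -m pendant '{"offset":[[0,0,0],[0,0,0],[0,0,0],[0,0,0],[0,0,0],[0,0,0],[0,0,0],[0,0,0],[0,0,0],[0,0,0],[0,0,0],[0,0,0]],"twist":[[0,0,0.055],[0,0,0.11],[0,0,0.165],[0,0,0.22],[0,0,0.275],[0,0,0.33],[0,0,0.385],[0,0,0.44],[0,0,0.5],[0,0,0.55],[0,0,0.6],[0,0,0.65]],"gripper":[-0.1,-0.1,-0.1,-0.1,-0.1,-0.1,-0.1,-0.1,-0.1,-0.1,-0.1,-0.1]}' | sed -n 2p
python3 -m pendant '{"offset":[[0,0,0],[0,0,0],[0,0,0],[0,0,0],[0,0,0]],"twist":[[0,0,0.055],[0,0,0.11],[0,0,0.16],[0,0,0.16],[0,0,0.16]],"gripper":[-0.1,-0.1,-0.1,-0.1,-0.1]}' | sed -n 2p
python3 - <<'E'
from h import *
c,im=shot('wrist','w8')
for r,a,wh,g in moulds(c,im): print(g.reshape(-1,2).mean(0).round(),r.round(4),round(a,1),np.round(wh,1))
W,y=handle(); go(*W,.13,y); go(*W,.018,y)
E
```

```text
eef_pos: [0.5459, -0.0139, 0.1612]
eef_pos: [0.4951, -0.1572, 0.1623]
eef_pos: [0.4433, -0.301, 0.1624]
eef_pos: [0.4436, -0.2994, 0.1625]
eef_pos: [0.4432, -0.3002, 0.1625]
[279. 206.] [ 0.4417 -0.2998] 82.3 [12.2 36.6]
handle len 31.9 wid 12.2 centre [ 0.4414 -0.3016] yaw 82.3 blob [280. 206.]
go off [-0.006, -0.009, 0.218] tw [-0.0, -0.0, -0.003] dyaw 0.3 q6 -0.50
go off [-0.006, -0.009, 0.964] tw [-0.0, -0.0, -0.003] dyaw 0.3 q6 -0.50
```

```bash
python3 -m pendant '{"offset":[[-0.006,-0.009,0.2],[-0.006,-0.009,0.4],[-0.006,-0.009,0.6],[-0.006,-0.009,0.8],[-0.006,-0.009,0.9],[-0.006,-0.009,0.962],[-0.006,-0.009,0.962],[-0.006,-0.009,0.962],[-0.006,-0.009,0.962],[-0.006,-0.009,0.962],[-0.006,-0.009,0.962],[-0.006,-0.009,0.962]],"twist":[[0,0,0],[0,0,0],[0,0,0],[0,0,0],[0,0,0],[0,0,0],[0,0,0],[0,0,0],[0,0,0],[0,0,0],[0,0,0],[0,0,0]],"gripper":[-0.1,-0.1,-0.1,-0.1,-0.1,-0.1,-0.1,-1,-1,-1,-1,-1]}'
python3 -m pendant '{"offset":[[0,0,-0.15],[0,0,-0.3],[0,0,-0.45],[0,0,-0.6],[0,0,-0.75],[0,0,-0.75],[0,0,-0.75],[0,0,-0.75],[0,0,-0.75],[0,0,-0.75],[0,0,-0.75],[0,0,-0.75]],"twist":[[0,0,0],[0,0,0],[0,0,-0.05],[0,0,-0.1],[0,0,-0.16],[0,0,-0.22],[0,0,-0.28],[0,0,-0.34],[0,0,-0.4],[0,0,-0.45],[0,0,-0.5],[0,0,-0.5]],"gripper":[-1,-1,-1,-1,-1,-1,-1,-1,-1,-1,-1,-1]}'
python3 - <<'E'
from h import *
go(.596,.0463,.13,178.85)
E
```

```text
t: 34.53
eef_pos: [0.442, -0.3039, 0.0201]
eef_rot: [3.139, 0.001, 1.426]
wrist_force: [0.3, 0.1, 5.5]
finger_gap: 0.0121
finger_force: 62.8
t: 35.53
eef_pos: [0.4404, -0.3028, 0.1309]
eef_rot: [-3.142, -0.0, 2.476]
wrist_force: [-0.8, 0.5, -1.3]
finger_gap: 0.0126
finger_force: 62.0
go off [0.621, 2.471, 0.006] tw [0.0, -0.0, -0.308] dyaw 37.0 q6 -1.55
```

```bash
for i in 1 2 3; do python3 -m pendant '{"offset":[[0.03,0.15,0],[0.09,0.4,0],[0.15,0.6,0],[0.2,0.8,0],[0.207,0.824,0],[0.207,0.824,0],[0.207,0.824,0]],"twist":[[0,0,0],[0,0,0],[0,0,0],[0,0,0],[0,0,0],[0,0,0],[0,0,0]],"gripper":[-1,-1,-1,-1,-1,-1,-1]}' | sed -n 2p; done
python3 -m pendant '{"offset":[[0,0,0],[0,0,0],[0,0,0],[0,0,0],[0,0,0],[0,0,0],[0,0,0],[0,0,0],[0,0,0]],"twist":[[0,0,-0.055],[0,0,-0.11],[0,0,-0.16],[0,0,-0.22],[0,0,-0.28],[0,0,-0.308],[0,0,-0.308],[0,0,-0.308],[0,0,-0.308]],"gripper":[-1,-1,-1,-1,-1,-1,-1,-1,-1]}' | sed -n 2p
python3 - <<'E'
from h import *
ct=plate(.0201,.028,None,0); R,t=pose(); W=np.array([.596,.0463])-R[:2,:2]@ct; print(t,W); go(*W,.055,178.85)
E
```

```text
eef_pos: [0.4928, -0.1867, 0.1309]
eef_pos: [0.5447, -0.0716, 0.1308]
eef_pos: [0.5968, 0.0441, 0.1306]
eef_pos: [0.5969, 0.0445, 0.1309]
near 0.0288 end y -0.0086..0.0097  full y -0.0268..0.0283 plate ctr in tool [0.0008 0.0008]
[0.59705147 0.04480622 0.13091259] [0.59678637 0.04550271]
go off [0.002, 0.005, 0.506] tw [-0.0, -0.0, -0.003] dyaw 0.3 q6 -1.51
```

```bash
python3 -m pendant '{"offset":[[0,0.003,0.1],[0,0.003,0.2],[0,0.003,0.3],[0,0.003,0.4],[0,0.003,0.47],[0,0.003,0.506],[0,0.003,0.506],[0,0.003,0.506]],"twist":[[0,0,0],[0,0,0],[0,0,0],[0,0,0],[0,0,0],[0,0,0],[0,0,0],[0,0,0]],"gripper":[-1,-1,-1,-1,-1,-1,-1,-1]}'
python3 - <<'E'
from h import *
go(.5968,.0455,.0283,178.85)
E
```

```text
t: 38.75
eef_pos: [0.5974, 0.0462, 0.0551]
eef_rot: [-3.142, -0.0, 3.118]
wrist_force: [-0.2, -0.5, -0.3]
finger_gap: 0.0126
finger_force: 62.0
go off [0.004, -0.005, 0.179] tw [-0.0, -0.0, -0.002] dyaw 0.2 q6 -1.51
```

```bash
python3 -m pendant '{"offset":[[0.004,-0.004,0.04],[0.004,-0.004,0.07],[0.004,-0.004,0.1],[0.004,-0.004,0.13],[0.004,-0.004,0.16],[0.004,-0.004,0.18],[0.004,-0.004,0.18],[0.004,-0.004,0.18]],"twist":[[0,0,0],[0,0,0],[0,0,0],[0,0,0],[0,0,0],[0,0,0],[0,0,0],[0,0,0]],"gripper":[-1,-1,-1,-1,-1,-1,-1,-1]}'
```

```text
t: 39.42
eef_pos: [0.5968, 0.0457, 0.0281]
eef_rot: [3.142, 0.0, 3.119]
wrist_force: [0.3, -0.8, 0.6]
finger_gap: 0.0126
finger_force: 62.2
```

```bash
python3 -m pendant '{"offset":[[0,0,0],[0,0,0],[0,0,0],[0,0,0],[0,0,-0.15],[0,0,-0.3],[0,0,-0.5],[-0.2,0,-0.7],[-0.4,0,-0.8],[-0.5,0,-0.8],[-0.5,0,-0.8],[-0.5,0,-0.8]],"twist":[[0,0,0],[0,0,0],[0,0,0],[0,0,0],[0,0,0],[0,0,0],[0,0,0],[0,0,0],[0,0,0],[0,0,0],[0,0,0],[0,0,0]],"gripper":[-0.4,-0.4,-0.4,-0.4,-0.4,-0.4,-0.4,-0.4,-0.4,-0.4,-0.4,-0.4]}' | sed -n 2p
python3 - <<'E'
from h import *
c,im=shot('wrist','p5')
for b in blobs(mask(im,'blue'),100):
    P=plane(c,b.reshape(-1,2),.024)*1000; print(cv2.boundingRect(b),P.min(0).round(1),P.max(0).round(1))
E
```

```text
eef_pos: [0.6718, 0.0439, 0.1478]
(259, 87, 31, 66) [568.5  28.7] [622.3  54.8]
(347, 189, 29, 54) [657.2 108.2] [710.  135.9]
(371, 90, 31, 60) [572.9 124.5] [621.9 150.2]
```

View pics/p5.png

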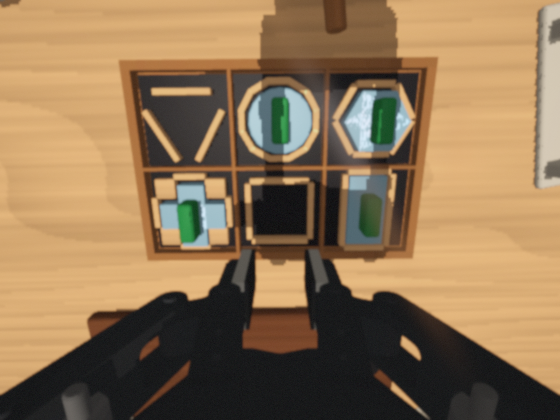

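All four moulds sit inside their fences: round (280,119), hexagon (375,119), oblong (368,211), plus (192,215). Next is the stick.

```bash
for i in 1 2; do python3 -m pendant '{"offset":[[0.15,0.03,-0.1],[0.35,0.07,-0.17],[0.6,0.12,-0.17],[0.75,0.15,-0.17],[0.75,0.15,-0.17],[0.75,0.15,-0.17],[0.75,0.15,-0.17]],"twist":[[0,0,0],[0,0,0],[0,0,0],[0,0,0],[0,0,0],[0,0,0],[0,0,0]],"gripper":[0,0,0,0,0,0,0]}' | sed -n 2p; done
python3 - <<'E'
from h import *
c,im=shot('wrist','s1')
E
```

```text
eef_pos: [0.5591, 0.069, 0.173]
eef_pos: [0.4492, 0.094, 0.1993]
```

View pics/s1.png

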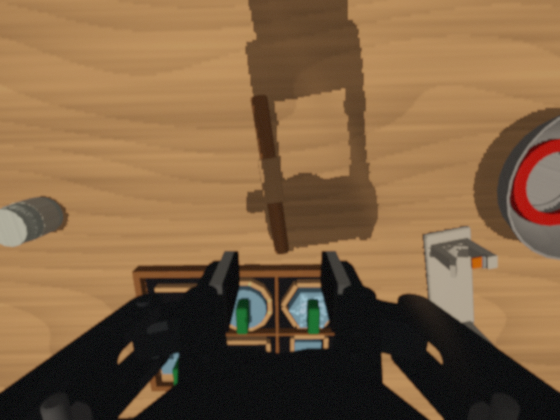

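The stick runs from (260,96) to (281,251), with its block at rows 158–203. The clip's orange jaw is on its +y prong at (478,262).

```bash
python3 - <<'E'
from h import *
c=cam('wrist'); im=cv2.imread('pics/s1.png'); h,s,v=cv2.split(cv2.cvtColor(im,cv2.COLOR_BGR2HSV))
print([(p,h[p[1],p[0]],s[p[1],p[0]],v[p[1],p[0]]) for p in [(264,125),(273,180),(300,210),(330,50),(278,230)]])
m=((v<75)).astype(np.uint8)*255; m[:90]=0;m[258:]=0;m[:,:240]=0;m[:,300:]=0
for b in blobs(m,80)[:3]:
    P=plane(c,b.reshape(-1,2),.016)*1000; r=cv2.minAreaRect(P.astype(np.float32)); print(cv2.boundingRect(b),r)
e=plane(c,[(260,96),(281.5,251)],.014); print(e,np.linalg.norm(e[0]-e[1]),e.mean(0),np.degrees(np.arctan2(*(e[0]-e[1])[::-1])))
print('block',plane(c,[(264,159),(275,157),(273,204),(283,202)],.022))
R,t=pose();print(t)
E
```

```text
[((264, 125), np.uint8(12), np.uint8(167), np.uint8(67)), ((273, 180), np.uint8(15), np.uint8(136), np.uint8(88)), ((300, 210), np.uint8(14), np.uint8(139), np.uint8(88)), ((330, 50), np.uint8(14), np.uint8(133), np.uint8(98)), ((278, 230), np.uint8(13), np.uint8(162), np.uint8(74))]
(253, 96, 23, 63) ((378.8258056640625, 79.66068267822266), (64.21648406982422, 15.790934562683105), 7.239048957824707)
(268, 202, 21, 50) ((491.8511962890625, 92.28253936767578), (61.0704345703125, 17.307186126708984), 7.918973922729492)
[[0.34727776 0.07652448]
 [0.52230489 0.09498035]] 0.1759974807851155 [0.43479133 0.08575242] -173.98064419406455
block [[0.41132867 0.07860548]
 [0.40949148 0.09048023]
 [0.46148374 0.08675542]
 [0.45944012 0.09801703]]
[0.44930219 0.09392298 0.19929023]
```

```bash
python3 -c "
from h import *
go(.4353,.0860,.08,186.4)"
```

```text
go off [0.093, -0.055, 0.795] tw [-0.0, 0.001, -0.065] dyaw 7.7 q6 -1.40
```

```bash
python3 -m pendant '{"offset":[[0.093,-0.055,0.15],[0.093,-0.055,0.3],[0.093,-0.055,0.45],[0.093,-0.055,0.6],[0.093,-0.055,0.75],[0.093,-0.055,0.795],[0.093,-0.055,0.795],[0.093,-0.055,0.795]],"twist":[[0,0,-0.03],[0,0,-0.065],[0,0,-0.065],[0,0,-0.065],[0,0,-0.065],[0,0,-0.065],[0,0,-0.065],[0,0,-0.065]],"gripper":[0,0,0,0,0,0,0,0]}'
python3 - <<'E'
from h import *
c,im=shot('wrist','s2'); R,t=pose(); h,s,v=cv2.split(cv2.cvtColor(im,cv2.COLOR_BGR2HSV))
f=lambda P:((P-t[:2])@R[:2,:2]*1000).round(1)
m=((v<82)&(s>148)).astype(np.uint8)*255; m[250:]=0;m[:,:230]=0;m[:,330:]=0
for b in blobs(m,80)[:3]:
    P=plane(c,b.reshape(-1,2),.016); r=cv2.minAreaRect(f(P).astype(np.float32)); print(cv2.boundingRect(b),np.round(r[0],1),np.round(r[1],1),round(r[2],1),v[b[0,0,1],b[0,0,0]])
print('rows v at TCP col'); u=int(proj(c,[*t[:2],.022])[0]); print(proj(c,[*t[:2],.022]),[(y,int(v[y,u]),int(s[y,u])) for y in range(60,262,8)])
go(.4353,.0860,.005,186.4)
E
```

```text
t: 42.35
eef_pos: [0.4345, 0.086, 0.0799]
eef_rot: [-3.142, -0.001, -3.029]
wrist_force: [0.6, -0.1, -0.1]
finger_gap: 0.0427
finger_force: 0.0
(264, 99, 26, 97) [56.9 -1.8] [64.8 16.8] 0.9 78
rows v at TCP col
[278.8532163  230.19131469] [(60, 110, 132), (68, 111, 131), (76, 104, 137), (84, 106, 142), (92, 104, 135), (100, 71, 172), (108, 70, 171), (116, 71, 162), (124, 71, 165), (132, 76, 168), (140, 97, 171), (148, 138, 166), (156, 136, 169), (164, 133, 169), (172, 135, 168), (180, 136, 167), (188, 135, 164), (196, 132, 149), (204, 94, 141), (212, 94, 138), (220, 95, 134), (228, 95, 134), (236, 94, 136), (244, 97, 134), (252, 95, 137), (260, 88, 148)]
go off [-0.0, -0.001, 0.505] tw [0.0, 0.001, 0.0] dyaw -0.1 q6 -1.54
```

```bash
python3 -m pendant '{"offset":[[0,-0.012,0.1],[0,-0.012,0.2],[0,-0.012,0.3],[0,-0.012,0.4],[0,-0.012,0.47],[0,-0.012,0.5],[0,-0.012,0.5],[0,-0.012,0.5],[0,-0.012,0.5],[0,-0.012,0.5],[0,-0.012,0.5],[0,-0.012,0.5]],"twist":[[0,0,0],[0,0,0],[0,0,0],[0,0,0],[0,0,0],[0,0,0],[0,0,0],[0,0,0],[0,0,0],[0,0,0],[0,0,0],[0,0,0]],"gripper":[0,0,0,0,0,0,0,-1,-1,-1,-1,-1]}'
python3 -m pendant '{"offset":[[0,0,-0.2],[0,0,-0.4],[0,0,-0.6],[0,0,-0.8],[0,0,-1],[0,0,-1],[0,0,-1]],"twist":[[0,0,0],[0,0,0],[0,0,0],[0,0,0],[0,0,0],[0,0,0],[0,0,0]],"gripper":[-1,-1,-1,-1,-1,-1,-1]}'
python3 - <<'E'
from h import *
go(.5818,.3084,.155,191)
E
```

```text
t: 43.4
eef_pos: [0.4353, 0.0846, 0.006]
eef_rot: [3.142, 0.003, -3.028]
wrist_force: [-1.0, -0.5, 6.6]
finger_gap: 0.0208
finger_force: 60.2
t: 43.98
eef_pos: [0.4355, 0.0847, 0.157]
eef_rot: [3.141, 0.005, -3.028]
wrist_force: [-0.2, -0.2, -1.1]
finger_gap: 0.0207
finger_force: 59.5
go off [-1.137, 1.372, 0.02] tw [-0.0, 0.002, -0.038] dyaw 4.5 q6 -1.55
```

```bash
python3 -m pendant '{"offset":[[-0.1,0.12,0],[-0.25,0.3,0],[-0.4,0.5,0],[-0.55,0.67,0],[-0.57,0.69,0],[-0.57,0.69,0]],"twist":[[0,0,0],[0,0,0],[0,0,0],[0,0,0],[0,0,0],[0,0,0]],"gripper":[-1,-1,-1,-1,-1,-1]}' | sed -n 2p
python3 -m pendant '{"offset":[[-0.1,0.12,0],[-0.25,0.3,0],[-0.4,0.5,0],[-0.55,0.67,0],[-0.57,0.69,0],[-0.57,0.69,0],[-0.57,0.69,0],[-0.57,0.69,0]],"twist":[[0,0,0],[0,0,0],[0,0,0],[0,0,-0.038],[0,0,-0.038],[0,0,-0.038],[0,0,-0.038],[0,0,-0.038]],"gripper":[-1,-1,-1,-1,-1,-1,-1,-1]}' | sed -n 2,3p
python3 - <<'E'
from h import *
c,im=shot('wrist','k1'); R,t=pose()
for b in blobs(mask(im,'orange'),8):
    P=plane(c,b.reshape(-1,2),.0545); print(cv2.boundingRect(b),P.mean(0).round(4),P.min(0).round(4),P.max(0).round(4))
cv2.imwrite('pics/k1z.png',cv2.resize(im[90:390,80:480],None,fx=2,fy=2,interpolation=cv2.INTER_CUBIC))
E
```

```text
eef_pos: [0.5066, 0.1979, 0.1525]
eef_pos: [0.5788, 0.3073, 0.1537]
eef_rot: [-3.14, -0.003, -2.95]
```

View pics/k1z.png

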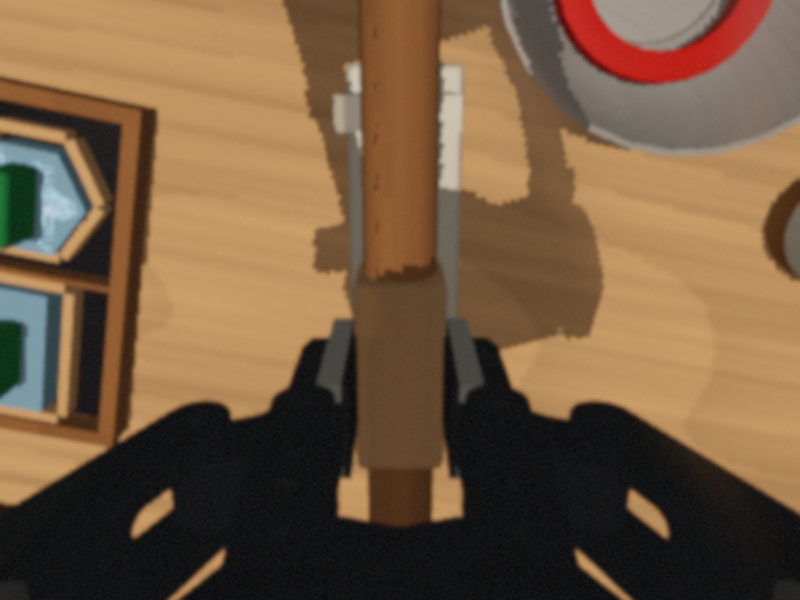

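The held stick lies along the clip. In the zoom the base's left edge is at x≈348, its right edge at x≈461 and its near end at y≈65. I'll convert those.

```bash
python3 - <<'E'
from h import *
c=cam('wrist'); im=cv2.imread('pics/k1.png'); R,t=pose(); f=lambda p,z:((plane(c,p,z)-t[:2])@R[:2,:2]*1000).round(1).tolist()
hsv=cv2.cvtColor(im,cv2.COLOR_BGR2HSV); g=lambda y:[(x,int(hsv[y,x,1]),int(hsv[y,x,2])) for x in list(range(244,264))+list(range(296,316))]
Z=lambda x,y:(80+x/2,90+y/2)
for y in (122,150,160,175,200,225):
    s=hsv[y,:,1].astype(int); L=[x for x in range(236,280) if s[x]<75]; Rr=[x for x in range(285,330) if s[x]<75]
    if L and Rr: print(y,L[0],Rr[-1],f([(L[0]-.5,y),(Rr[-1]+.5,y)],.008))
for x in (258,305,308): 
    col=[y for y in range(100,200) if hsv[y,x,1]<75]; print(x,col[:2],f([(x,col[0]-.5)],.008) if col else '')
print('stick edges',f([Z(362,100),Z(440,100),Z(365,250),Z(437,250)],t[2]+.005), 'block rows',f([Z(400,270),Z(400,468)],t[2]+.005+.011))
# unoccluded picture w3
M=cams.camera_params('wrist')['mount']; R3=Ro.from_euler('xyz',[3.136,-.005,1.571]).as_matrix(); t3=np.array([.4058,.3982,.2066])
c3=(c[0],R3@M[:3,:3],R3@M[:3,3]+t3); i3=cv2.imread('pics/w3.png')
for b in blobs(mask(i3,'orange'),10): P=plane(c3,b.reshape(-1,2),.0545)*1000; print('w3 jaw',cv2.boundingRect(b),P.min(0).round(1),P.max(0).round(1))
cS=cam('scene'); iS=cv2.imread('pics/scene0.png')
for b in blobs(mask(iS,'orange'),3): P=plane(cS,b.reshape(-1,2),.0545)*1000; print('scene jaw',P.mean(0).round(1))
cv2.imwrite('pics/k3z.png',cv2.resize(i3[200:360,340:560],None,fx=3.5,fy=3.5,interpolation=cv2.INTER_CUBIC))
E
```

```text
122 255 309 [[75.5, -23.0], [75.5, 28.6]]
150 247 310 [[49.8, -31.3], [49.7, 30.2]]
160 254 310 [[40.2, -24.8], [40.2, 30.5]]
175 255 309 [[25.6, -24.2], [25.6, 29.9]]
200 255 308 [[0.3, -24.8], [0.3, 29.6]]
225 256 308 [[-26.3, -24.4], [-26.3, 30.3]]
258 [122, 123] [[76.0, -19.7]]
305 [122, 123] [[75.9, 24.3]]
308 [122, 123] [[75.9, 27.1]]
stick edges [[65.0, -7.7], [65.0, 10.0], [29.5, -7.6], [29.5, 9.9]] block rows [[28.0, 0.9], [-24.3, 0.9]]
w3 jaw (487, 261, 11, 8) [635.  319.8] [647.  328.3]
w3 jaw (379, 280, 10, 8) [518.3 296.7] [528.9 305.5]
scene jaw [523.5 302.7]
scene jaw [641.5 326.4]
```

View pics/k3z.png

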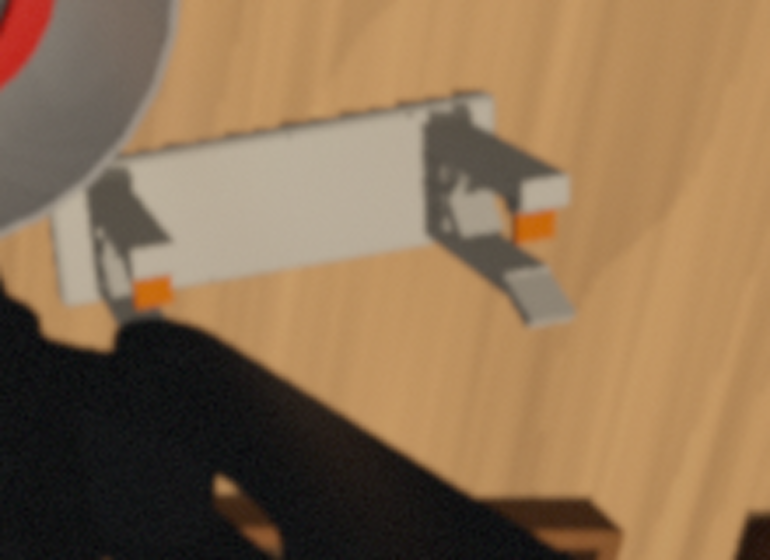

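```bash
python3 -m pendant '{"offset":[[-0.037,0.004,0.1],[-0.037,0.004,0.2],[-0.037,0.004,0.3],[-0.037,0.004,0.4],[-0.037,0.004,0.45],[-0.037,0.004,0.48],[-0.037,0.004,0.48],[-0.037,0.004,0.48],[-0.037,0.004,0.48]],"twist":[[0,0,0],[0,0,0],[0,0,0],[0,0,0],[0,0,0],[0,0,0],[0,0,0],[0,0,0],[0,0,0]],"gripper":[-1,-1,-1,-1,-1,-1,-1,-1,-1]}'
python3 - <<'E'
from h import *
c,im=shot('wrist','k2'); R,t=pose(); f=lambda p,z:((plane(c,p,z)-t[:2])@R[:2,:2]*1000).round(1).tolist()
hsv=cv2.cvtColor(im,cv2.COLOR_BGR2HSV)
for y in range(60,230,15):
    s=hsv[y,:,1].astype(int); a=[x for x in range(200,360) if s[x]<75]
    if a: print(y,a[0],a[-1],len(a),f([(a[0]-.5,y),(a[-1]+.5,y)],.008))
for b in blobs(mask(im,'orange'),4): print('orange',cv2.boundingRect(b),f(b.reshape(-1,2),.0545)[0])
go(.5788+.0054-.0001,.3073+.001+.0005,.029,191)
E
```

```text
t: 45.95
eef_pos: [0.5866, 0.3113, 0.0839]
eef_rot: [3.141, 0.002, -2.949]
wrist_force: [-0.5, 0.4, -0.7]
finger_gap: 0.0205
finger_force: 59.5
60 350 359 10 [[113.8, 47.6], [113.7, 54.3]]
75 353 359 7 [[104.5, 50.2], [104.5, 55.0]]
120 241 317 38 [[75.4, -27.0], [75.4, 27.4]]
135 227 319 54 [[65.1, -37.4], [65.1, 29.2]]
150 228 318 53 [[54.6, -37.3], [54.5, 28.9]]
165 243 316 36 [[43.7, -26.7], [43.7, 27.8]]
180 243 315 36 [[32.6, -27.1], [32.5, 27.5]]
195 244 314 34 [[21.1, -26.8], [21.0, 27.1]]
210 244 314 34 [[9.2, -27.2], [9.2, 27.5]]
225 245 314 26 [[-3.0, -26.9], [-3.0, 27.9]]
go off [0.02, -0.014, 0.367] tw [0.0, 0.001, 0.0] dyaw -0.0 q6 -1.31
```

```bash
python3 - <<'E'
from h import *
c=cam('wrist'); im=cv2.imread('pics/k2.png'); R,t=pose(); f=lambda p,z:((plane(c,p,z)-t[:2])@R[:2,:2]*1000).round(1).tolist()
hsv=cv2.cvtColor(im,cv2.COLOR_BGR2HSV)
for x in (246,250,310,313):
    col=[y for y in range(90,200) if hsv[y,x,1]<75]; print(x,col[:3],f([(x,col[0]-.5)],.008))
s=hsv[:,:,1]; v=hsv[:,:,2]
print([(y,int(s[y,280]),int(v[y,280])) for y in range(140,262,6)], t)
print([y for y in range(90,200) if s[y,231]<75], f([(231,128),(231,155)],.064))
E
```

```text
246 [107, 108, 109] [[84.3, -22.8]]
250 [107, 108, 109] [[84.3, -20.0]]
310 [107, 108, 109] [[84.3, 22.0]]
313 [108, 109, 110] [[83.6, 24.1]]
[(140, 169, 145), (146, 166, 144), (152, 165, 145), (158, 165, 144), (164, 168, 143), (170, 162, 143), (176, 166, 144), (182, 165, 142), (188, 166, 143), (194, 169, 142), (200, 165, 142), (206, 166, 141), (212, 167, 142), (218, 165, 142), (224, 171, 76), (230, 165, 74), (236, 130, 96), (242, 138, 94), (248, 140, 95), (254, 138, 96), (260, 134, 97)] [0.58660118 0.31139511 0.08403744]
[125, 126, 127, 128, 129, 130, 131, 132, 133, 134, 135, 136, 137, 138, 139, 140, 141, 142, 143, 144, 145, 146, 147, 148, 149, 150, 151] [[70.2, -25.0], [56.1, -25.7]]
```

```bash
python3 -m pendant '{"offset":[[0.018,-0.013,0.02],[0.018,-0.013,0.05],[0.018,-0.013,0.08],[0.018,-0.013,0.11],[0.018,-0.013,0.15],[0.018,-0.013,0.19],[0.018,-0.013,0.23],[0.018,-0.013,0.27],[0.018,-0.013,0.31],[0.018,-0.013,0.34],[0.018,-0.013,0.36],[0.018,-0.013,0.37]],"twist":[[0,0,0],[0,0,0],[0,0,0],[0,0,0],[0,0,0],[0,0,0],[0,0,0],[0,0,0],[0,0,0],[0,0,0],[0,0,0],[0,0,0]],"gripper":[-1,-1,-1,-1,-1,-1,-1,-1,-1,-1,-1,-1]}'
python3 -m pendant '{"offset":[[0,0,0],[0,0,0],[0,0,0]],"twist":[[0,0,0],[0,0,0],[0,0,0]],"gripper":[-1,-1,-1]}'
```

```text
t: 47.0
eef_pos: [0.5833, 0.3093, 0.0288]
eef_rot: [3.141, -0.001, -2.95]
wrist_force: [-7.6, -3.6, 20.0]
finger_gap: 0.0203
finger_force: 62.3
t: 47.25
eef_pos: [0.5833, 0.3093, 0.0289]
eef_rot: [3.141, -0.0, -2.95]
wrist_force: [-5.0, -2.6, 12.0]
finger_gap: 0.0206
finger_force: 61.2
```

```bash
python3 -m pendant '{"offset":[[0,0,0.005],[0,0,0.008],[0,0,0.008],[0,0,0.008]],"twist":[[0,0,0],[0,0,0],[0,0,0],[0,0,0]],"gripper":[-1,-1,-1,-1]}'
```

```text
t: 47.58
eef_pos: [0.5833, 0.3093, 0.0289]
eef_rot: [3.141, -0.0, -2.95]
wrist_force: [-6.5, -4.2, 17.7]
finger_gap: 0.021
finger_force: 61.9
```

```bash
python3 -m pendant '{"offset":[[0,0,0],[0,0,0],[0,0,0],[0,0,0],[0,0,-0.1],[0,0,-0.25],[0,0,-0.45],[0,0,-0.65],[0,0,-0.85],[0,0,-1],[0,0,-1],[0,0,-1]],"twist":[[0,0,0],[0,0,0],[0,0,0],[0,0,0],[0,0,0],[0,0,0],[0,0,0],[0,0,0],[0,0,0],[0,0,0],[0,0,0],[0,0,0]],"gripper":[-0.1,-0.1,-0.1,-0.1,-0.1,-0.1,-0.1,-0.1,-0.1,-0.1,-0.1,-0.1]}'
python3 - <<'E'
from h import *
c,im=shot('wrist','k4'); R,t=pose(); L=lambda p,z:((plane(c,p,z)-[.5833,.3093])@Ro.from_euler('z',11,degrees=True).as_matrix()[:2,:2]*1000)
for b in blobs(mask(im,'orange'),4): P=L(b.reshape(-1,2),.0545); print('orange clip-frame (rel. stick)',cv2.boundingRect(b),P.min(0).round(1),P.max(0).round(1))
h,s,v=cv2.split(cv2.cvtColor(im,cv2.COLOR_BGR2HSV))
for n in('scene','side'):
    cc,i2=shot(n,n+'9')
    for b in blobs(mask(i2,'orange'),3): m=b.reshape(-1,2).mean(0); print(n,'orange',cv2.contourArea(b),m,plane(cc,[m],.0545).round(4))
    for b in blobs(mask(i2,'red'),100)[:1]: print(n,'ring',b.reshape(-1,2).mean(0),plane(cc,[b.reshape(-1,2).mean(0)],.03).round(3))
E
```

```text
t: 48.58
eef_pos: [0.585, 0.3094, 0.1796]
eef_rot: [3.14, 0.005, -2.949]
wrist_force: [-0.1, -0.8, 0.3]
finger_gap: 0.0384
finger_force: 0.0
scene orange 12.0 [349.         272.33333333] [[0.5223 0.3028]]
scene orange 9.0 [271.5        271.76470588] [[0.6879 0.2013]]
scene orange 5.0 [240.25 259.5 ] [[0.7378 0.1247]]
scene ring [396.2020202  294.70707071] [[0.452 0.403]]
```

```bash
python3 -m pendant '{"offset":[[-0.15,0,-0.1],[-0.35,0,-0.2],[-0.55,-0.1,-0.3],[-0.7,-0.2,-0.4],[-0.7,-0.3,-0.4],[-0.7,-0.3,-0.4],[-0.7,-0.3,-0.4],[-0.7,-0.3,-0.4]],"twist":[[0,0,0],[0,0,0],[0,0,0],[0,0,0],[0,0,0],[0,0,0],[0,0,0],[0,0,0]],"gripper":[0,0,0,0,0,0,0,0]}' | sed -n 2p
python3 - <<'E'
from h import *
c,im=shot('wrist','k5'); h,s,v=cv2.split(cv2.cvtColor(im,cv2.COLOR_BGR2HSV))
L=lambda p,z:((plane(c,p,z)-[.5833,.3093])@Ro.from_euler('z',11,degrees=True).as_matrix()[:2,:2]*1000)
om=((h>4)&(h<17)&(s>195)&(v>50)).astype(np.uint8)*255
for b in blobs(om,8): P=L(b.reshape(-1,2),.0545); print('orange',cv2.boundingRect(b),P.min(0).round(1),P.max(0).round(1))
from math import hypot
Rz=Ro.from_euler('z',11,degrees=True).as_matrix()[:2,:2]
for x in range(-110,111,5):
    q=np.array([.5833,.3093])+Rz@np.array([x/1000,-.004]); u=proj(c,[*q,.042]).round().astype(int)
    if 0<=u[0]<560 and 0<=u[1]<420: print(x,u,h[u[1],u[0]],s[u[1],u[0]],v[u[1],u[0]],end=' | ')
iS=shot('scene','scene10')[1]
print()
for y0,x0 in((272,348),(300,314)): print(cv2.cvtColor(iS,cv2.COLOR_BGR2HSV)[y0-3:y0+4,x0-3:x0+4].max((0,1)), [tuple(map(int,k)) for k in cv2.cvtColor(iS,cv2.COLOR_BGR2HSV)[y0,x0-4:x0+5]])
for b in blobs(mask(iS,'orange'),2): print(b.reshape(-1,2).mean(0),cv2.contourArea(b))
E
```

```text
eef_pos: [0.6932, 0.2844, 0.2336]
orange (535, 61, 25, 58) [-31.1 216.5] [ 22.7 245.9]
orange (326, 19, 11, 16) [-67.7  -0.3] [-54.9   9.6]
orange (321, 148, 9, 12) [53.3 -0.4] [64.9  8.5]
-85 [321   3] 11 164 67 | -80 [321   9] 13 166 69 | -75 [321  15] 12 170 69 | -70 [321  21] 13 175 67 | -65 [320  27] 12 173 68 | -60 [320  32] 13 187 71 | -55 [320  38] 12 172 71 | -50 [320  43] 12 161 73 | -45 [320  49] 13 170 72 | -40 [319  54] 13 163 75 | -35 [319  60] 12 152 77 | -30 [319  65] 13 150 80 | -25 [319  70] 14 149 84 | -20 [319  75] 15 126 101 | -15 [319  81] 15 133 102 | -10 [318  86] 14 123 104 | -5 [318  91] 15 127 131 | 0 [318  96] 16 124 166 | 5 [318 101] 16 124 167 | 10 [318 106] 16 125 169 | 15 [318 111] 15 126 170 | 20 [317 116] 15 125 172 | 25 [317 121] 15 139 143 | 30 [317 125] 14 162 135 | 35 [317 130] 13 161 130 | 40 [317 135] 13 164 134 | 45 [317 140] 13 168 135 | 50 [316 144] 13 168 132 | 55 [316 149] 13 167 134 | 60 [316 153] 13 166 135 | 65 [316 158] 13 169 133 | 70 [316 162] 13 165 136 | 75 [316 167] 13 169 134 | 80 [316 171] 13 170 135 | 85 [315 176] 13 167 130 | 90 [315 180] 13 148 124 | 95 [315 184] 14 132 106 | 100 [315 189] 14 139 103 | 105 [315 193] 14 134 99 | 110 [315 197] 15 138 102 | 
[ 17 232 111] [(16, 93, 93), (14, 135, 98), (13, 173, 100), (12, 194, 105), (11, 218, 110), (11, 227, 108), (10, 226, 105), (11, 210, 90), (12, 174, 79)]
[ 19 253 235] [(15, 90, 99), (12, 135, 136), (11, 180, 197), (11, 215, 230), (12, 240, 235), (13, 253, 234), (12, 235, 234), (11, 202, 228), (12, 152, 205)]
[313.225 301.825] 28.0
[267.22 273.64] 8.0
[229.8 243. ] 5.0
```

```bash
for i in 1 2; do python3 -m pendant '{"offset":[[0,-0.2,0],[0,-0.45,0],[0,-0.7,0],[0,-0.8,0],[0,-0.8,0],[0,-0.8,0]],"twist":[[0,0,0],[0,0,0],[0,0,0],[0,0,0],[0,0,0],[0,0,0]],"gripper":[0,0,0,0,0,0]}' | sed -n 2p; done
python3 - <<'E'
from h import *
c,im=shot('wrist','f1'); print(pose()[1])
for g in blobs(mask(im,'green'),40): print('handle',cv2.boundingRect(g),plane(c,[g.reshape(-1,2).mean(0)],.044).round(4))
cS,i=shot('scene','scene11'); 
d=cv2.absdiff(i,cv2.imread('pics/scene0.png')).max(2)
print('tin/bottle/jar diffs',d[163:182,264:278].mean(),d[320:368,390:425].mean(),d[125:165,175:200].mean())
for b in blobs(mask(i,'red'),15): print('red',b.reshape(-1,2).mean(0))
for b in blobs(mask(i,'green'),3): print('scene green',plane(cS,[b.reshape(-1,2).mean(0)],.044).round(3))
E
```

```text
eef_pos: [0.7175, 0.1668, 0.2358]
eef_pos: [0.7409, 0.0502, 0.2358]
[0.74076326 0.05104692 0.23590262]
handle (367, 55, 25, 38) [[0.5994 0.1292]]
handle (202, 105, 18, 33) [[ 0.6799 -0.037 ]]
handle (355, 134, 10, 16) [[0.6687 0.1268]]
tin/bottle/jar diffs 6.466165413533835 2.580357142857143 23.002
red [396.24242424 294.70707071]
red [414.66666667 324.4047619 ]
scene green [[0.681 0.13 ]]
scene green [[0.603 0.138]]
scene green [[ 0.684 -0.03 ]]
scene green [[0.6   0.056]]
scene green [[-0.797 -0.347]]
scene green [[-1.248 -0.708]]
scene green [[-1.46  -0.847]]
scene green [[-1.097 -0.552]]
scene green [[-1.638 -0.948]]
```

```bash
python3 -c "
from cell import bot
print(bot.sign_off())"
```

```text
the job is handed in; nothing more can be done
None
```

I handed the job in at about 52 s: the ring is in the bowl, the four moulds present (round, hexagon, oblong, plus) are in their own pockets, and the stick is seated about centred in the clip with both jaws reading closed over it; the tin and bottle looked unmoved in the last pictures, and the jar comparison was inconclusive, though I never worked close to it.

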